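# Pin the swivel block into the sloping clevis of a tilt stand

### The arm

A 6-joint arm with a two-finger parallel gripper is mounted at the origin on a cart in front of the work surface, level with it; the furniture and walls round the work are solid. World frame = base frame: x ahead of the robot, y to its left, z up, the work surface at z = 0. Lengths are in mm, angles in degrees, forces in N, time in s.
With the tool pointing down it reaches from about 300 to 750 mm from the base axis. Payload 8.5 kg.
Tool frame: the origin (TCP) lies on the centre line of the jaws, within the pads' length; the fingertips stand 25 mm ahead of it and the grasp point (between the pads) lies 6 mm ahead of it; z points along the fingers, y is the line along which they close (so a half turn about z gives the same grasp; the last joint's range is limited). The gripper opens to 85 mm and grips with 20 to 120 N. Pads are 22 mm wide; open, the fingers measure 114 mm over their backs; the gripper's body (76 mm by 85 mm) begins 54 mm behind the grasp point. The pads swing forward as they close: fully open they stand 13 mm farther back than shut.
Start: joints at [55.56, 21.807, 74.336, -0, 83.858, -12.336], TCP at [206.955, 509.559, 256.322] pointing down, gripper open.
Joint ranges: [-178.18, 178.18], [-50.72, 133.34], [12.68, 142.11], [-81.47, 261.47], [9.98, 163.14], [-165.26, 165.26]. Speed limits (degrees/s): [136.94, 136.94, 180, 180, 180, 180].

### API

Orientations are given as a 3x3 rotation matrix whose columns are the frame's x, y, z axes.
In Python, from workcell import sense, read_camera, get_calibration, sign_off, trace gives the robot as it stands.
- The arm moves only by the tool carry_out, never from a script. Its argument "commands" is a list of rows, each an object of numbers: "x", "y", "z": the shift along the tool's x, y, z in cm; "ax", "ay", "az": the turn, a rotation vector about the tool's x, y, z in rad; "hand": the finger opening in cm, from 0 to 8.54. A call has 1 to 10 rows; each row shifts and turns the commanded pose from where the row before left it, along the tool's axes as they then stand; what a row does not reach is not made up. A row lasts 1/10 s, in which the tool goes at most 50 mm and 8.59 degrees, less where a joint would pass 70% of its speed; a pose out of reach is approached as far as the arm can. A call with a gripper value outside its range is refused whole. The fingers move at their own pace and stop on an object; "grip_force" is the grip in N (left out, the last holds). Time passes only in rows, so rows that do not move let the fingers close. It gives the time, the measured TCP pose, the force, the opening and the grip force at its end, in the units of the state.
- sense(): the state, without advancing time (a new reading comes with each control period).
- read_camera(name): name is "side" or "top"; returns the picture (420x560x3 uint8, red, green, blue); there is no depth.
- get_calibration(name): a dict with "camera_matrix" (3x3 intrinsics, pixels), "pose" (4x4, takes a point from camera to world coordinates). Camera axes: x right, y up, looking along -z (the intrinsics and any distortion apply to the point x, -y, -z); pixel columns grow to the right and rows downward; lengths in mm; the calibration is good to about 2 mm. A picture is of the moment at which its call begins. get_calibration takes no time and is no camera call.
- sign_off(): hands the job in; it is judged then, once.
Trained networks look in the newest picture that a camera, given by its name, has taken for a name from the list of things; names that differ only in an ending like _2 or _b are one class to them, and where a whole thing is asked for, a point or a joint stands for the part that bears it (a point fixed in the world has none). Each returns a list of dicts, best first, with "conf" (0 to 1); they miss things now and then, are a little off and sometimes report something else, mostly with a low value. They report only what shows in the picture. A call takes as long as a camera call. They do not tell look-alikes from the thing itself.
- trace(query, camera): "pixels" (420x560 bool, what is visible of it) and "bbox" ([left, top, right, bottom] in pixels, round what is visible of it).
The state is a dict: "clock": time; "joints": joint angles; "joint_velocities": joint speeds; "joint_efforts": joint torques, N m; "tool_pos": TCP position; "eef_rot": TCP orientation; "force": force on the tool from outside, world axes, zero at the start; "torque": the same for the moment, N m; "finger_gap": finger opening in mm; "finger_force": force on a finger pad.
Only numpy, scipy, OpenCV 4.12 (cv2) and the standard library are available. Lean on these libraries where they do the work, as an engineer would, in place of code of your own. Each camera call takes 0.05 s, during which the arm holds its last target. There are 200 camera calls.

### The job

Assemble the tilt stand: set the loose swivel block down between the two ears of its sloping clevis, thumb screw upward, and let go of it. Then slide the axle in from the upper end, through the upper ear, the block and the lower ear, until its collar is fully home against the upper ear, and let go. Do not shift the mug, pen pot, weight, tin or sample cup.

Things in the scene. Friction and masses are not known exactly. Their poses are not given: they have to be found in the camera images.
- clevis: Aluminium U-shaped clevis on a fixed stand (dark base plate 150x76 mm, four posts). Origin: on the axis of the ears' holes, midway between the ears, 80 mm above the desk. x: along that axis UP the slope, 30 degrees above level, heading to the robot's left (+y) within 0.5 rad; y: level, across; z: up out of the open pocket, 30 degrees off vertical, leaning to the robot's right.
- upper_hole (a point): Mouth of the upper ear's hole, where the axle enters: on the hole axis at clevis x=+34 mm, in the ear's outer face. Each ear is 10 mm thick, 44 mm wide in y, with its top edge at clevis z=+19 mm and a chamfered 13 mm through hole on the axis. Upper ear: x=+24..+34 mm.
- lower_hole (a point): Outer mouth of the lower ear's hole: on the hole axis at clevis x=-34 mm. Lower ear: x=-34..-24 mm.
- pocket_floor (a point): Middle of the pocket floor between the ears: clevis x=0, y=0, z=-20 mm. The pocket is 48 mm long between the ears (x) and 44 mm wide between two low side guides (outer faces at y=+-28 mm), which rise only to clevis z=-9 mm.
- swivel_block: Loose steel 40 mm cube with a 13 mm bore along its x axis and a dark thumb screw (16 mm across, up to z=+33 mm) on its +z face. Origin: centre of bore and cube. 0.2 kg. Lies on the desk, bore level, screw up. It fits the pocket with its bore along clevis x, either way round (4 mm play to each ear, 2 mm to each guide); on the floor its bore meets the ears' holes.
- axle: Loose steel axle, 138 mm long, 0.09 kg. Origin: on its axis at the collar's bearing face; x: towards the grip. Shaft 10 mm diameter from x=0 to -92 mm; hexagonal collar 20 mm across flats, x=0..6 mm; round ringed grip 12 mm diameter, x=6..46 mm. Lies on collar and shaft, axis 10 mm up at the collar, grip end 3.4 degrees high. Home: x along clevis x, origin at clevis x=+34 mm.
- axle_tip (a point): the end of the axle that enters first (x=-92 mm of the axle); its last 9 mm taper from 10 to 3.6 mm diameter
- axle_grip (a point): point on the axis in the middle of the axle's grip (x=+27 mm of the axle, so about 11 mm above the desk at the start), where to take it
- mug: white mug, 78 mm across, 97 mm tall; a bystander, to be left where it stands. Origin at the centre of its underside
- pen_pot: grey pot of pens, 81 mm across, 147 mm tall; a bystander, to be left where it stands. Origin at the centre of its underside
- cal_weight: brass-coloured calibration weight, 22 mm across, 40 mm tall, close to the stand on the robot's side; a bystander, to be left where it stands. Origin at the centre of its underside
- oring_tin: round grey tin, 66 mm across, 24 mm tall, close behind the stand; a bystander, to be left where it stands. Origin at the centre of its underside
- sample_cell: light grey open sample cup, 50 mm across, 70 mm tall, close behind the stand; a bystander, to be left where it stands. Origin at the centre of its underside
There are look-alikes about, which are no part of the job. Leave any blue or turquoise look-alike of the swivel_block alone.

How it is judged (in metres and radians):
On the way, in this order (a step that is already met when the one before it is completed fails the run):
1. the swivel block sits on the pocket floor between the ears, bore in line, let go, the axle not yet in it (x of swivel_block in the frame of clevis between -0.006 and 0.006 m and y of swivel_block in the frame of clevis between -0.004 and 0.004 m and z of swivel_block in the frame of clevis between -0.002 and 0.003 m and angle between the x axis of swivel_block and the x axis of clevis, either way round below 0.1 rad and angle between the z axis of swivel_block and the z axis of clevis, either way round below 0.1 rad and contact force between the fingers and swivel_block below 0.05 N and distance between axle_tip and clevis above 0.04 m), for 0.2 s.
2. the axle is through the upper ear, block and lower ear with its collar against the upper ear (x of swivel_block in the frame of clevis between -0.006 and 0.006 m and y of swivel_block in the frame of clevis between -0.004 and 0.004 m and z of swivel_block in the frame of clevis between -0.002 and 0.003 m and angle between the x axis of swivel_block and the x axis of clevis, either way round below 0.1 rad and angle between the z axis of swivel_block and the z axis of clevis, either way round below 0.1 rad and x of axle in the frame of clevis between 0.031 and 0.0365 m and y of axle in the frame of clevis between -0.003 and 0.003 m and z of axle in the frame of clevis between -0.003 and 0.003 m and angle between the x axis of axle and the x axis of clevis, either way round below 0.07 rad and x of axle_tip in the frame of clevis below -0.05 m), for 0.2 s.
At the end, for the whole second after the job is handed in: Block on the pocket floor, screw up (bore within 6 mm of mid-clevis along the axis, 4 mm across, -2 to +3 mm in height, 0.1 rad); axle through all three holes from the upper end (within 3 mm and 0.07 rad of the hole axis), collar within 2.5 mm of the upper ear; both released and at rest (all of step 2 and linear speed of each of swivel_block, axle below 0.02 m/s); the robot touches nothing.
It fails at once if the mug is shifted more than 20 mm or tipped (distance of mug from where it was at the start of the episode above 0.02 m or angle between mug's own z axis and vertical above 0.3 rad).
It fails at once if the pen_pot is shifted more than 20 mm or tipped (distance of pen_pot from where it was at the start of the episode above 0.02 m or angle between pen_pot's own z axis and vertical above 0.3 rad).
It fails at once if the cal_weight is shifted more than 20 mm or tipped (distance of cal_weight from where it was at the start of the episode above 0.02 m or angle between cal_weight's own z axis and vertical above 0.3 rad).
It fails at once if the oring_tin is shifted more than 20 mm or tipped (distance of oring_tin from where it was at the start of the episode above 0.02 m or angle between oring_tin's own z axis and vertical above 0.3 rad).
It fails at once if the sample cup is shifted more than 20 mm or tipped (distance of sample_cell from where it was at the start of the episode above 0.02 m or angle between sample_cell's own z axis and vertical above 0.3 rad).
It also fails if it takes over 72 s, if anything falls off the work surface, if the arm or the gripper's body presses on something with over 40 N, if the wrist force passes 120 N, or if a joint passes its speed limit or range.

## Working session

There is one attempt and no reset: what is moved stays moved. The work goes in short steps, Python scripts to look and compute and a tool call to move; the robot and the scene stay as the last step left them, time stands still between calls to the robot, and variables do not carry over. Pictures are saved under pics/ and viewed, at most 10 in all, crops included, and the job is handed in when it is done.

Besides the shell and the picture viewer there is one more tool, called after ">>>" as name(argument=value, ...), one argument or row to a line, values as JSON. carry_out: Moves the arm, as the interface text tells. Its arguments: {"type":"object","properties":{"commands":{"type":"array","items":{"type":"object","properties":{"x":{"type":"number"},"y":{"type":"number"},"z":{"type":"number"},"ax":{"type":"number"},"ay":{"type":"number"},"az":{"type":"number"},"hand":{"type":"number"}}}},"grip_force":{"type":"number"}},"required":["commands"]}

```bash
mkdir -p pics; ls
python3 - <<'E'
from workcell import *
import cv2,numpy as np
np.set_printoptions(precision=2,suppress=True)
for c in ["side","top"]:
    im=read_camera(c); cv2.imwrite(f"pics/{c}0.png",im[...,::-1])
    k=get_calibration(c); print(c,k)
    for q in ["clevis","swivel_block","axle","mug","pen_pot","cal_weight","oring_tin","sample_cell"]:
        for r in trace(q,c): print(c,q,round(r["conf"],2),r["bbox"])
s=sense(); print(s)
E
```

```text
pics
side {'camera_matrix': array([[383.05,   0.  , 283.37],
       [  0.  , 383.05, 211.42],
       [  0.  ,   0.  ,   1.  ]]), 'pose': array([[ -1.  ,   0.02,  -0.09, 446.27],
       [ -0.09,  -0.4 ,   0.91, 863.31],
       [ -0.02,   0.92,   0.4 , 481.47],
       [  0.  ,   0.  ,   0.  ,   1.  ]])}
side clevis 0.62 [284.8, 209.2, 312.6, 230.8]
side swivel_block 0.68 [326.5, 191.0, 339.4, 210.5]
side swivel_block 0.61 [267.2, 191.8, 286.1, 209.3]
side swivel_block 0.51 [295.4, 199.0, 313.7, 214.5]
side axle 0.59 [293.7, 278.4, 301.8, 317.2]
side mug 0.77 [161.0, 259.4, 206.2, 290.1]
side pen_pot 0.85 [221.9, 164.5, 248.9, 213.6]
side oring_tin 0.82 [247.2, 229.7, 272.9, 252.2]
side oring_tin 0.21 [265.7, 208.1, 283.2, 236.5]
side sample_cell 0.91 [267.0, 208.5, 281.6, 236.0]
top {'camera_matrix': array([[475.47,   0.  , 273.38],
       [  0.  , 475.47, 212.21],
       [  0.  ,   0.  ,   1.  ]]), 'pose': array([[  -0.01,    0.98,   -0.19,  312.35],
       [  -1.  ,   -0.01,   -0.01,  -31.82],
       [  -0.01,    0.19,    0.98, 1156.25],
       [   0.  ,    0.  ,    0.  ,    1.  ]])}
[... 327 characters left out ...]
]
top pen_pot 0.34 [147.5, 227.2, 203.2, 236.6]
top oring_tin 0.92 [254.3, 174.6, 282.0, 200.5]
top oring_tin 0.3 [257.9, 251.1, 266.6, 255.0]
top sample_cell 0.88 [287.7, 184.0, 306.5, 210.7]
{'clock': 0.9, 'joints': array([ 55.56,  21.81,  74.33,   0.  ,  83.86, -12.33]), 'joint_velocities': array([-0.06,  0.07, -0.09, -0.  ,  0.01,  0.  ]), 'joint_efforts': array([ -0.  , -44.83, -23.15,  -0.  ,   0.  ,  -0.  ]), 'tool_pos': array([206.95, 509.57, 256.34]), 'eef_rot': array([[-0.93,  0.38,  0.  ],
       [ 0.38,  0.93,  0.  ],
       [-0.  ,  0.  , -1.  ]]), 'force': array([ 0.25, -0.54,  0.44]), 'torque': array([-0.02, -0.01,  0.05]), 'finger_force': 0.0, 'finger_gap': 85.55997318245124}
```

Run:
```python
import cv2
t=cv2.imread("pics/top0.png");s=cv2.imread("pics/side0.png")
cv2.imwrite("pics/t1.png",cv2.resize(t[150:300,135:405],None,fx=2.96,fy=2.96,interpolation=cv2.INTER_CUBIC))
cv2.imwrite("pics/s1.png",cv2.resize(s[150:330,200:400],None,fx=3.3,fy=3.3,interpolation=cv2.INTER_CUBIC))
```

```text
(no output)
```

View pics/t1.png

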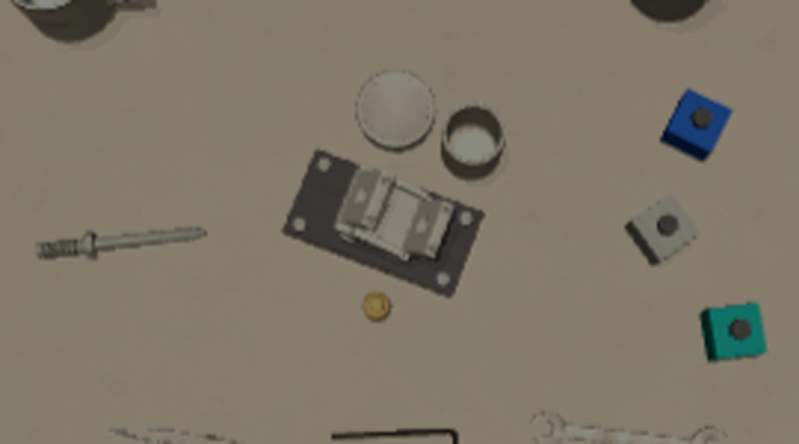

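View pics/s1.png

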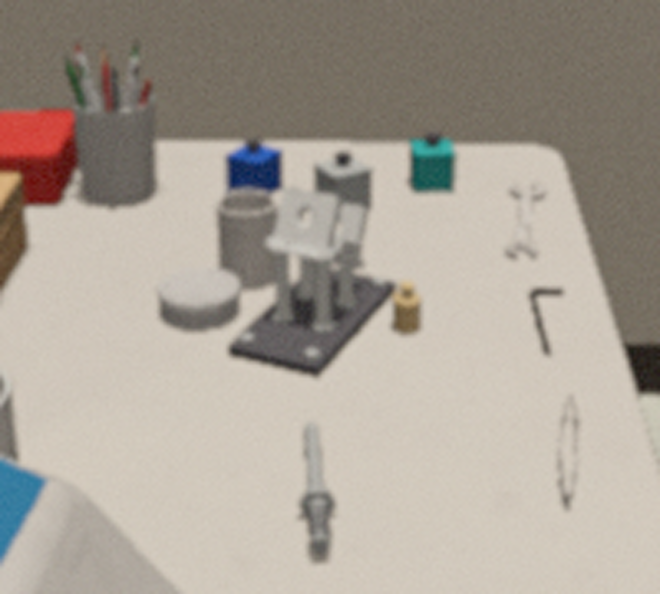

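Top crop: the steel block is at top pixel ~(358,228). The axle lies with its grip at ~(150,233) and tip at ~(204,228). The stand is around (266,222), with its upper end to the left, the weight below it and the tin and cup behind it. Blue and turquoise cubes are decoys. Next I fit models.

```bash
cat > h.py <<'E'
from workcell import *
import cv2,numpy as np
from scipy.ndimage import map_coordinates
from scipy.optimize import minimize
np.set_printoptions(precision=2,suppress=True)
def proj(P,c):
    k=get_calibration(c);T=k["pose"];q=(np.atleast_2d(P)-T[:3,3])@T[:3,:3]
    q=q*[1,-1,-1];u=q@k["camera_matrix"].T
    return u[:,:2]/u[:,2:]
def ray(uv,c,z):
    k=get_calibration(c);T=k["pose"];d=np.linalg.inv(k["camera_matrix"])@[uv[0],uv[1],1]
    d=T[:3,:3]@(d*[1,-1,-1]);o=T[:3,3];return o+d*(z-o[2])/d[2]
def clevis(p):
    x,y,a=p[:3]  # a: heading from +y towards +x
    h=np.array([np.sin(a),np.cos(a),0]);c,s=np.cos(np.pi/6),.5
    X=c*h+[0,0,s];Z=-s*h+[0,0,c];return np.column_stack([X,np.cross(Z,X),Z]),np.array([x,y,80.])
def box(x0,x1,y0,y1,z0,z1):
    return np.array([[x,y,z] for x in(x0,x1) for y in(y0,y1) for z in(z0,z1)],float)
def avg(c,n=4): return np.mean([read_camera(c).astype(float) for _ in range(n)],0)
def hullmask(P,c,S=8):
    m=np.zeros((420*S,560*S),np.uint8)
    uv=((proj(P,c)+.5)*S).astype(np.float32)
    cv2.fillConvexPoly(m,cv2.convexHull(uv).round().astype(np.int32),1);return cv2.resize(m.astype(np.float32),(560,420),interpolation=cv2.INTER_AREA)
def grad(im):
    g=cv2.GaussianBlur(im,(0,0),.7);return np.sqrt(sum(cv2.Sobel(g,cv2.CV_64F,a,1-a)**2 for a in(0,1)).sum(-1))
def edge(G,segs,c):
    s=0;n=0
    for A,B in segs:
        uv=proj(A+(B-A)*np.linspace(.05,.95,25)[:,None],c);s+=map_coordinates(G,[uv[:,1],uv[:,0]],order=1).sum();n+=25
    return s/n
def quad(x0,x1,y0,y1,z):
    q=np.array([[x0,y0,z],[x1,y0,z],[x1,y1,z],[x0,y1,z]],float);return [(q[i],q[(i+1)%4]) for i in range(4)]
E
cat > f.py <<'E'
from h import *
ims={c:avg(c) for c in("top","side")};np.savez("ims.npz",**ims);G={c:grad(ims[c]) for c in ims}
def tf(segs,R,t): return [(R@a+t,R@b+t) for a,b in segs]
c0=ray((266,222),"top",60);print("clevis guess",c0)
def best(f,p0,sc):
    rng=np.random.default_rng(0);b=(f(p0),p0)
    for _ in range(600):
        p=p0+rng.uniform(-1,1,len(p0))*sc;v=f(p)
        if v<b[0]:b=(v,p)
    r=minimize(f,b[1],method="Nelder-Mead",options=dict(initial_simplex=b[1]+np.vstack([np.zeros(len(p0)),np.diag(np.array(sc)*.1)])));return r.x,r.fun
ears=quad(24,34,-22,22,19)+quad(-34,-24,-22,22,19)
plate=lambda z:quad(-75,75,-38,38,z)
def cost(p,cs=("top","side"),which="both"):
    R,t=clevis(p);a=p[2];Rz=np.array([[np.sin(a),-np.cos(a),0],[np.cos(a),np.sin(a),0],[0,0,1]]);s=0
    for c in cs:
        if which!="plate":s-=edge(G[c],tf(ears,R,t),c)
        if which!="ears":s-=edge(G[c],tf(plate(6),Rz,np.array([p[0],p[1],0])),c)
    return s
p0=np.array([c0[0],c0[1],.36])
for cs in(("top",),("side",),("top","side")):
    for w in("ears","plate","both"): print(cs,w,*best(lambda p:cost(p,cs,w),p0,[20,20,.15]))
def bcost(p,cs):
    a=p[2];R=np.array([[np.cos(a),-np.sin(a),0],[np.sin(a),np.cos(a),0],[0,0,1]])
    return -sum(edge(G[c],tf(quad(-20,20,-20,20,40),R,np.array([p[0],p[1],0])),c) for c in cs)
b0=ray((358.5,226),"top",40)
for cs in(("top",),("side",),("top","side")): print("block",cs,*best(lambda p:bcost(p,cs),np.array([b0[0],b0[1],.75]),[12,12,.75]))
for q in("swivel_block","axle","clevis"):
  for c in("top","side"):
    for r in trace(q,c)[:3]:
        v,u=np.nonzero(r["pixels"]);m=np.array([u.mean(),v.mean()]);w,V=np.linalg.eigh(np.cov(u,v));d=V[:,1];s=np.c_[u,v]@d-m@d
        print(q,c,round(r["conf"],2),len(u),"cen",ray(m,c,20 if q[0]=="s" else 10)[:2],*( [ray(m+d*e,c,8)[:2] for e in(s.min()-.5,s.max()+.5)] if q=="axle" else []))
t=cv2.resize(ims["top"][205:250,335:400],None,fx=8,fy=8,interpolation=cv2.INTER_CUBIC)
s=cv2.resize(ims["side"][185:240,260:345],None,fx=8,fy=8,interpolation=cv2.INTER_CUBIC)
t=cv2.copyMakeBorder(t,0,0,0,s.shape[1]-t.shape[1],0);o=np.vstack([t,s]);o=cv2.resize(o,None,fx=.74,fy=.74);cv2.imwrite("pics/z2.png",np.clip(o*1.3,0,255)[...,::-1])
E
python3 f.py
```

```text
clevis guess [500.45  -8.19  60.  ]Traceback (most recent call last):
  File "f.py", line 21, in <module>
    for w in("ears","plate","both"): print(cs,w,*best(lambda p:cost(p,cs,w),p0,[20,20,.15]))
                                                 ~~~~^^^^^^^^^^^^^^^^^^^^^^^^^^^^^^^^^^^^^^
  File "f.py", line 8, in best
    p=p0+rng.uniform(-1,1,len(p0))*sc;v=f(p)
                                        ~^^^
  File "f.py", line 21, in <lambda>
    for w in("ears","plate","both"): print(cs,w,*best(lambda p:cost(p,cs,w),p0,[20,20,.15]))
                                                               ~~~~^^^^^^^^
  File "f.py", line 16, in cost
    if which!="plate":s-=edge(G[c],tf(ears,R,t),c)
                         ~~~~^^^^^^^^^^^^^^^^^^^^^
  File "h.py", line 29, in edge
    uv=proj(A+(B-A)*np.linspace(.05,.95,25)[:,None],c);s+=map_coordinates(G,[uv[:,1],uv[:,0]],order=1).sum();n+=25
  File "h.py", line 7, in proj
    k=get_calibration(c);T=k["pose"];q=(np.atleast_2d(P)-T[:3,3])@T[:3,:3]
ValueError: time passes only in moves, steps and waits
```

```bash
sed -i 's/^np.set_printoptions/CAL={c:get_calibration(c) for c in("top","side")}\nnp.set_printoptions/; s/k=get_calibration(c)/k=CAL[c]/' h.py; python3 f.py
```

```text
clevis guess [500.45  -8.19  60.  ]
('top',) ears [484.58 -19.34   0.32] -203.64454270447627
('top',) plate [502.68  -1.81   0.38] -301.45254070649736
('top',) both [502.14  -1.57   0.38] -390.0133079550547
('side',) ears [503.36 -24.55   0.63] -336.9365266937501
('side',) plate [503.97   5.37   0.38] -400.94866535103955
('side',) both [504.1    5.26   0.38] -493.24003104361134
('top', 'side') ears [503.45 -26.2    0.55] -490.31193119674674
('top', 'side') plate [502.36  -0.86   0.38] -598.5101640371943
('top', 'side') both [502.36  -0.86   0.38] -797.8536705133398
block ('top',) [ 486.03 -222.44    0.6 ] -185.95505431384265
block ('side',) [ 492.65 -223.06    0.73] -324.165140238642
block ('top', 'side') [ 488.   -221.49    0.6 ] -473.5713653005208
swivel_block top 0.94 343 cen [ 577.49 -262.5 ]
swivel_block top 0.81 360 cen [ 490.44 -230.49]
swivel_block top 0.79 327 cen [ 406.93 -283.68]
swivel_block side 0.78 246 cen [ 578.54 -271.21]
swivel_block side 0.76 239 cen [ 407.61 -283.82]
swivel_block side 0.75 224 cen [ 490.61 -244.68]
axle top 0.71 177 cen [488.07 222.63] [495.65 150.77] [482.63 280.16]
axle top 0.56 840 cen [507.56  -9.88] [489.69 -52.95] [524.75  30.04]
axle side 0.7 279 cen [488.83 231.44] [498.16 150.56] [482.48 284.62]
clevis top 0.72 290 cen [488.03 220.52]
clevis top 0.63 842 cen [507.16 -10.08]
clevis side 0.78 483 cen [ 506.84 -153.9 ][ WARN:0@9.503] global loadsave.cpp:1063 imwrite_ Unsupported depth image for selected encoder is fallbacked to CV_8U.
```

View pics/z2.png

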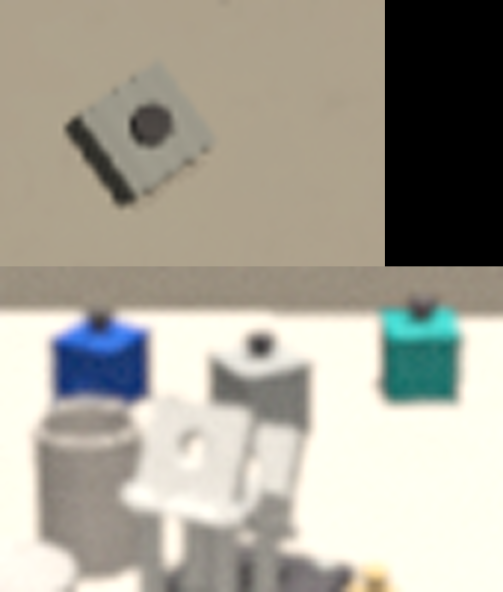

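Here the clevis sits at about (502, -1) with a heading of 0.38 rad. The block's top face is around px (360,227), yaw ≈37°. Its bore direction isn't visible yet, so I stretch the contrast of its faces and refine the fits.

```bash
cat > g.py <<'E'
from h import *
d=np.load("ims.npz");ims={c:.3*d[c]+.7*avg(c,10) for c in("top","side")};np.savez("ims.npz",**ims);G={c:grad(ims[c]) for c in ims}
# block by silhouette
cub=np.vstack([box(-20,20,-20,20,0,40),[[8*np.cos(t),8*np.sin(t),53] for t in np.linspace(0,6.28,12)]])
def place(p):
    a=p[2];R=np.array([[np.cos(a),-np.sin(a),0],[np.sin(a),np.cos(a),0],[0,0,1]]);return R,np.array([p[0],p[1],0])
M=[r["pixels"] for r in trace("swivel_block","top") if abs(r["bbox"][0]-348)<6][0].astype(float)
def f(p):
    R,t=place(p);return ((hullmask(cub@R.T+t,"top")-M)**2).sum()
best=min((minimize(f,[490,-231,a],method="Nelder-Mead",options=dict(initial_simplex=np.array([490,-231,a])+np.array([[0,0,0],[4,0,0],[0,4,0],[0,0,.15]]))) for a in(.5,.65,.8)),key=lambda r:r.fun)
print("block mask",best.x,best.fun)
def bc(p,cs=("top",)):
    R,t=place(p);S=quad(-20,20,-20,20,40);b=np.array([[-20,20,0],[20,20,0]],float)
    S=S+[(np.array([-20,20,0.]),np.array([20,20,0.]))]
    return -sum(edge(G[c],[(R@a+t,R@b+t) for a,b in S],c) for c in cs)
for cs in (("top",),("top","side")):
    r=minimize(lambda p:bc(p,cs),best.x,method="Nelder-Mead",options=dict(initial_simplex=best.x+np.array([[0,0,0],[3,0,0],[0,3,0],[0,0,.1]])));print("block edge",r.x,r.fun)
# clevis plate: free height
for cs in(("top",),("side",),("top","side")):
  for z in (2,3,4,5,6,8):
    def pc(p):
        a=p[2];Rz=np.array([[np.sin(a),-np.cos(a),0],[np.cos(a),np.sin(a),0],[0,0,1]]);t=np.array([p[0],p[1],0])
        return -sum(edge(G[c],[(Rz@a_+t,Rz@b_+t) for a_,b_ in quad(-75,75,-38,38,z)],c) for c in cs)
    r=min((minimize(pc,[502+i,0+j,.38],method="Nelder-Mead",options=dict(initial_simplex=np.array([502+i,j,.38])+np.array([[0,0,0],[2,0,0],[0,2,0],[0,0,.03]]))) for i in(-2,2) for j in(-3,1,5)),key=lambda r:r.fun);print("plate",cs,z,r.x,round(r.fun))
ov=[]
for c,(a,b,e,g) in {"top":(200,245,240,295),"side":(188,248,262,332)}.items():
    k=8;o=cv2.resize(ims[c][a:b,e:g],None,fx=k,fy=k,interpolation=cv2.INTER_CUBIC)*1.3
    R,t=clevis((502.2,-1,.38))
    for x in(24,34,-24,-34):
        uv=((proj(np.array([[x,-22,-15],[x,-22,19],[x,22,19],[x,22,-15]])@R.T+t,c)-[e,a]+.5)*k).astype(int);cv2.polylines(o,[uv],False,(255,0,0))
    ov.append(o)
T=ims["top"][212:244,343:375];b=cv2.resize(np.clip((T-20)*2.2,0,255),None,fx=8,fy=8,interpolation=cv2.INTER_CUBIC)
S=ims["side"][190:222,288:320];b2=cv2.resize(np.clip((S-80)*2.0,0,255),None,fx=8,fy=8,interpolation=cv2.INTER_CUBIC)
W=800;o1=cv2.resize(ov[0],None,fx=.6,fy=.6);o2=cv2.resize(ov[1],None,fx=.75,fy=.75)
can=np.zeros((600,800,3));
for im,(y,x) in((o1,(0,0)),(b,(0,280)),(b2,(0,540)),(o2,(240+16,0))):
    h=min(im.shape[0],600-y);w=min(im.shape[1],800-x);can[y:y+h,x:x+w]=im[:h,:w]
cv2.imwrite("pics/z3.png",np.clip(can,0,255).astype(np.uint8)[...,::-1])
E
python3 g.py
```

```text
block mask [ 490.45 -229.64    0.66] 32.06494140625
block edge [ 491.68 -229.23    0.59] -183.47461870293947
block edge [ 493.13 -228.04    0.61] -449.9161308221712
plate ('top',) 2 [503.26  -1.69   0.38] -296
plate ('top',) 3 [503.01  -1.68   0.38] -297
plate ('top',) 4 [502.89  -1.71   0.38] -299
plate ('top',) 5 [502.82  -1.75   0.38] -300
plate ('top',) 6 [502.68  -1.81   0.38] -301
plate ('top',) 8 [502.37  -1.86   0.38] -304
plate ('side',) 2 [504.32  -1.09   0.38] -392
plate ('side',) 3 [504.27   0.56   0.38] -394
plate ('side',) 4 [504.17   2.17   0.38] -397
plate ('side',) 5 [504.08   3.86   0.38] -399
plate ('side',) 6 [503.97   5.37   0.38] -401
plate ('side',) 8 [503.72   8.7    0.38] -405
plate ('top', 'side') 2 [503.63  -1.56   0.38] -682
plate ('top', 'side') 3 [503.43  -1.29   0.38] -677
plate ('top', 'side') 4 [503.17  -0.88   0.38] -660
plate ('top', 'side') 5 [502.88  -0.68   0.38] -630
plate ('top', 'side') 6 [502.36  -0.89   0.38] -598
plate ('top', 'side') 8 [501.46  -1.52   0.38] -565
```

View pics/z3.png

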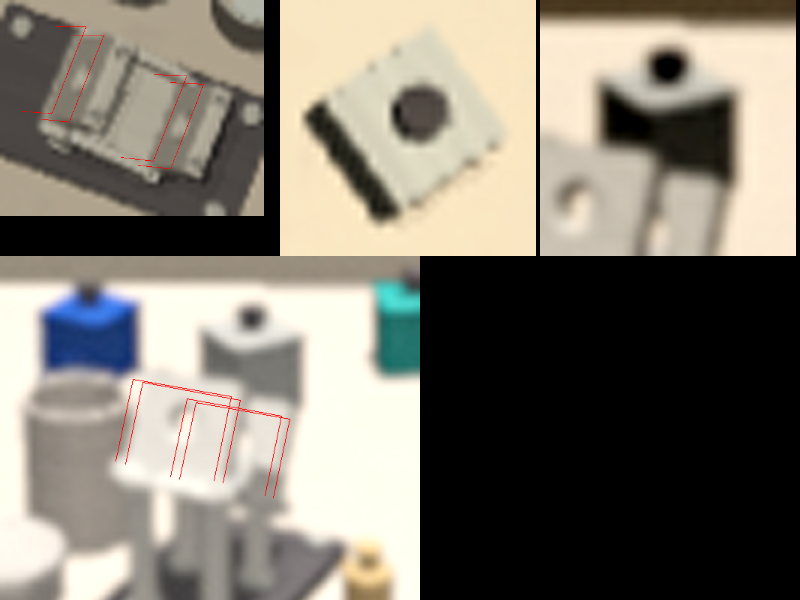

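The overlay shows the ears sitting a few mm off the plate-centred model. So I'll locate the ear holes directly and read the raw pixels of the block's faces for the bore.

```bash
cat > k.py <<'E'
from h import *
ims=np.load("ims.npz");G={c:grad(ims[c]) for c in("top","side")}
print("upper hole side->z97",ray((291.9,214.4),"side",97),"top->",ray((256.4,216.4),"top",97))
print("lower inner hole top->z68",ray((276.8,225.1),"top",68))
print("side block lum");print(ims["side"].mean(-1)[196:216,294:314].astype(int))
print("top block lum");print(ims["top"].mean(-1)[222:242,345:360].astype(int))
for p in((491,-229.5,.65),):
    a=p[2]
    for n in(0,1,2,3): 
        b=a+n*np.pi/2;P=np.array([p[0]+20*np.cos(b),p[1]+20*np.sin(b),20]);print("face",np.degrees(b),proj(P,"side"),proj(P,"top"))
E1=quad(24,34,-22,22,19)+quad(-34,-24,-22,22,19)
for cs in(("top",),("side",),("top","side")):
    res=[]
    for x in np.arange(492,514,1.):
        for y in np.arange(-14,8,1.):
            R,t=clevis((x,y,.38));res.append((sum(edge(G[c],[(R@a+t,R@b+t) for a,b in E1],c) for c in cs),x,y))
    print(cs,[tuple(np.round(r,1)) for r in sorted(res)[::-1][:8]])
E
python3 k.py
```

```text
upper hole side->z97 [510.13   9.8   97.  ] top-> [507.27  12.65  97.  ]
lower inner hole top->z68 [491.45 -33.33  68.  ]
side block lum
[[196 195 196 196 196 196 190 170 143 126 124 140 168 190 197 196 196 196
  196 196]
 [196 195 196 196 196 194 182 148  99  70  74  98 146 183 194 196 196 196
  196 196]
 [195 191 193 192 193 188 178 145  91  48  53  90 141 177 189 192 195 196
  196 196]
 [189 178 178 183 185 183 176 151 106  71  74 113 154 177 185 187 190 193
  194 195]
 [183 156 150 164 175 178 174 157 136 124 126 144 167 178 180 180 179 179
  185 191]
 [181 142 112 129 154 169 175 171 169 167 166 168 171 171 167 161 153 149
  163 185]
 [182 139  93  92 115 141 161 168 170 170 166 160 153 143 136 123 111 114
  148 184]
 [183 141  90  77  84 101 123 137 141 139 131 122 115 106 102  93  88 100
  146 187]
 [183 141  92  76  76  79  86  97 103 102  96  93  90  89  91  88  88 103
  148 187]
 [183 141  93  79  77  78  77  81  89  90  90  90  89  91  91  91  91 103
  148 187]
 [182 141  95  81  81  81  78  81  88  90  92  91  91  91  91  91  89 103
  149 188]
 [179 146 112  99  97  92  8
[... 3002 characters left out ...]
loat64(506.0), np.float64(-14.0)), (np.float64(221.1), np.float64(501.0), np.float64(-14.0)), (np.float64(220.1), np.float64(504.0), np.float64(-13.0)), (np.float64(219.8), np.float64(503.0), np.float64(-13.0))]
('top', 'side') [(np.float64(400.5), np.float64(496.0), np.float64(-14.0)), (np.float64(397.6), np.float64(497.0), np.float64(-14.0)), (np.float64(396.6), np.float64(495.0), np.float64(-14.0)), (np.float64(389.8), np.float64(498.0), np.float64(-14.0)), (np.float64(385.3), np.float64(495.0), np.float64(-13.0)), (np.float64(384.2), np.float64(494.0), np.float64(-14.0)), (np.float64(383.6), np.float64(496.0), np.float64(-13.0)), (np.float64(379.1), np.float64(494.0), np.float64(-13.0))]
```

No bore on the block face at 127°, so the bore runs along 37°. The hole rays put the clevis origin near (498,-15), offset from the plate. Refit with that range, and show the overlay.

```bash
cat > k2.py <<'E'
from h import *
ims=np.load("ims.npz");G={c:grad(ims[c]) for c in("top","side")}
E1=quad(24,34,-22,22,19)+quad(-34,-24,-22,22,19)
for cs in(("top",),("side",),("top","side")):
    def f(p):
        R,t=clevis(p);return -sum(edge(G[c],[(R@a+t,R@b+t) for a,b in E1],c) for c in cs)
    r=min((minimize(f,q,method="Nelder-Mead",options=dict(initial_simplex=q+np.array([[0,0,0],[2,0,0],[0,2,0],[0,0,.04]]))) for q in np.array([[x,y,.38] for x in(495,498,501) for y in(-20,-17,-14,-11)])),key=lambda r:r.fun);print(cs,r.x,r.fun)
P=r.x
ov=[]
for c,(a,b,e,g) in {"top":(200,245,240,295),"side":(198,238,278,328)}.items():
    k=10 if c=="top" else 10;o=np.ascontiguousarray(cv2.resize(ims[c][a:b,e:g],None,fx=k,fy=k,interpolation=cv2.INTER_CUBIC)*1.2);o0=o.copy()
    R,t=clevis(P)
    for x in(24,34,-24,-34):
        uv=((proj(np.array([[x,-22,-15],[x,-22,19],[x,22,19],[x,22,-15]])@R.T+t,c)-[e,a]+.5)*k).astype(int);cv2.polylines(o,[uv],False,(255,0,0))
    th=np.linspace(0,6.3,20)
    for x in(34,-24): cv2.polylines(o,[((proj(np.c_[0*th+x,6.5*np.cos(th),6.5*np.sin(th)]@R.T+t,c)-[e,a]+.5)*k).astype(int)],True,(0,0,255))
    ov.append(np.hstack([o0,o])[:,:1000])
H=np.vstack([cv2.resize(i,(800,int(800*i.shape[0]/i.shape[1]))) for i in ov]);H=H if H.shape[0]<=600 else cv2.resize(H,None,fx=598/H.shape[0],fy=598/H.shape[0])
cv2.imwrite("pics/z4.png",np.clip(H,0,255).astype(np.uint8)[...,::-1])
E
python3 k2.py
```

```text
('top',) [495.44 -13.76   0.34] -198.67141393648333
('side',) [503.29 -24.47   0.63] -336.904312104418
('top', 'side') [503.45 -26.21   0.55] -490.00292975066816
```

View pics/z4.png

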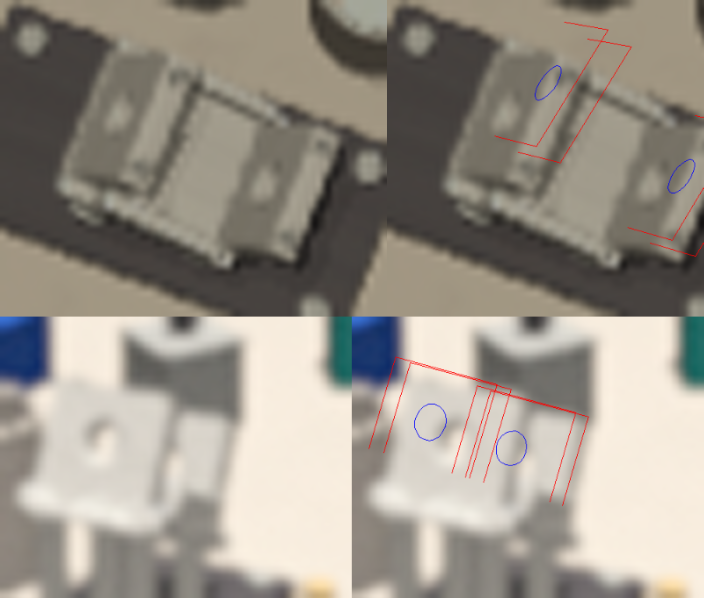

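The joint edge fit jumped to wrong edges, but the picture shows the ears clearly. Upper ear top-face corners in the top view are panel (160,60),(198,78),(148,195),(118,183), and the lower ear's are (305,128),(340,140),(293,260),(265,250). I fit the pose to those corners plus the side-view ear and hole, heading 0.38 from the plate.

```bash
cat > k3.py <<'E'
from h import *
from scipy.optimize import least_squares
ims=np.load("ims.npz");G={c:grad(ims[c]) for c in("top","side")}
s=7.04
top=np.array([[160,60],[198,78],[148,195],[118,183],[305,128],[340,140],[293,260],[265,250]])/s+[239.5,199.5]
Pt=np.array([[34,-22,19],[24,-22,19],[24,22,19],[34,22,19],[-24,-22,19],[-34,-22,19],[-34,22,19],[-24,22,19]],float)
sd=np.array([[98,125],[63,59],[172,78]])/s+[277.5,197.5]
Ps=np.array([[34,0,0],[34,-22,19],[34,22,19]],float)
def res(p,part=3):
    R,t=clevis(p);o=[]
    if part&1:o.append((proj(Pt@R.T+t,"top")-top).ravel())
    if part&2:o.append((proj(Ps@R.T+t,"side")-sd).ravel())
    return np.concatenate(o+[[(p[2]-.38)*50]])
for part in(1,2,3):
    r=least_squares(res,[497,-15,.38],args=(part,));print(part,r.x,r.fun.round(1))
def lines(c):
    E=quad(24,34,-22,22,19)+quad(-34,-24,-22,22,19)
    return E if c=="top" else [(np.array([34,-22,19.]),np.array([34,22,19.])),(np.array([34,-22,19.]),np.array([34,-22,-10.])),(np.array([34,22,19.]),np.array([34,22,-10.]))]
for cs in(("top",),("side",),("top","side")):
    def f(p):
        R,t=clevis(p);return -sum(edge(G[c],[(R@a+t,R@b+t) for a,b in lines(c)],c) for c in cs)+2e4*(p[2]-.38)**2
    q=min((minimize(f,r.x+[i,j,0],method="Nelder-Mead",options=dict(initial_simplex=r.x+[i,j,0]+np.array([[0,0,0],[1,0,0],[0,1,0],[0,0,.02]]))) for i in(-1.5,0,1.5) for j in(-1.5,0,1.5)),key=lambda r:r.fun);print(cs,q.x,q.fun)
P=q.x;ov=[]
for c,(a,b,e,g) in {"top":(200,245,240,295),"side":(198,238,278,328)}.items():
    k=8;o=np.ascontiguousarray(cv2.resize(ims[c][a:b,e:g],None,fx=k,fy=k,interpolation=cv2.INTER_CUBIC)*1.2);R,t=clevis(P)
    for x in(24,34,-24,-34):
        cv2.polylines(o,[((proj(np.array([[x,-22,-15],[x,-22,19],[x,22,19],[x,22,-15]])@R.T+t,c)-[e,a]+.5)*k).astype(int)],False,(255,0,0))
    th=np.linspace(0,6.3,20)
    for x in(34,-24): cv2.polylines(o,[((proj(np.c_[0*th+x,6.5*np.cos(th),6.5*np.sin(th)]@R.T+t,c)-[e,a]+.5)*k).astype(int)],True,(0,0,255))
    ov.append(cv2.resize(o,(400,int(400*o.shape[0]/o.shape[1]))))
h=min(i.shape[0] for i in ov);cv2.imwrite("pics/z5.png",np.clip(np.hstack([i[:h] for i in ov]),0,255).astype(np.uint8)[...,::-1])
E
python3 k3.py
```

```text
1 [496.3  -13.85   0.37] [ 0.9 -0.4 -0.8 -1.2 -0.7  0.3 -0.2  0.3  1.2 -0.  -0.3 -0.1 -0.3  0.7
  0.1  0.5 -0.5]
2 [498.36 -14.27   0.38] [ 0.7 -0.3 -0.7  0.   0.   0.2  0.1]
3 [496.87 -13.86   0.38] [ 1.  -0.7 -0.7 -1.5 -0.7 -0.  -0.2 -0.   1.2 -0.2 -0.3 -0.2 -0.4  0.5
  0.1  0.3  1.4 -0.2 -0.1  0.1  0.7  0.3 -0.1]
('top',) [496.   -14.     0.37] -190.2705647520044
('side',) [503.93 -64.59   0.38] -316.94385318335566
('top', 'side') [500.86 -16.38   0.37] -374.75064418354896
```

View pics/z5.png

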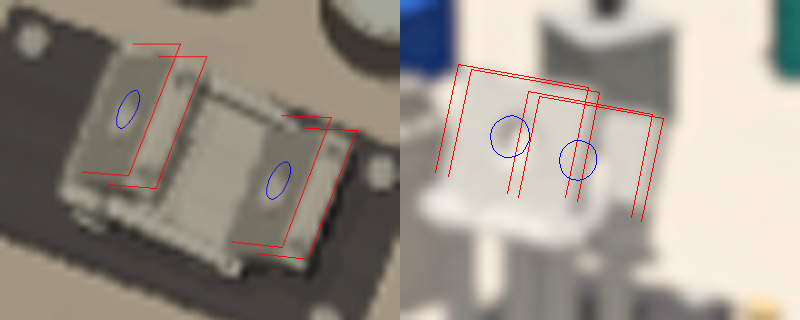

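Fits agree: clevis origin ≈ (497,-14), heading 0.378. Block ≈ (491,-229.5), bore at 37°. Axle runs from the tip at (497,151) to the grip end at (483,280). Moving over the block now.

>>> carry_out(
  commands=[
    {"x":-3.2,"y":-3.39},
    {"x":-3.2,"y":-3.39},
    {"x":-3.2,"y":-3.39},
    {"x":-3.2,"y":-3.39},
    {"x":-3.2,"y":-3.39},
    {"x":-3.2,"y":-3.39},
    {"x":-3.2,"y":-3.39},
    {"x":-3.2,"y":-3.39},
    {"x":-3.2,"y":-3.39},
    {"x":-3.2,"y":-3.39},
  ],
)

```text
validation failed for argument at $.co...
```

>>> carry_out(
  commands=[
    {"x":-3.2,"y":-3.39},
    {"x":-3.2,"y":-3.39},
    {"x":-3.2,"y":-3.39},
    {"x":-3.2,"y":-3.39},
    {"x":-3.2,"y":-3.39},
    {"x":-3.2,"y":-3.39},
    {"x":-3.0,"y":-3.39},
    {"az":0.14},
    {"az":0.14},
    {"az":0.14},
  ],
)

```text
validation failed for argument at $.co...
```

>>> carry_out(
  commands=[
    {"az":0.14,"z":1},
    {"az":0.14,"z":1},
    {"az":0.14,"z":1},
    {"az":0.14,"z":1},
    {"az":0.14,"z":1},
    {"az":0.14,"z":1},
    {"az":0.14,"z":1},
    {"az":0.14,"z":1},
    {"az":0.14,"z":1},
    {"az":0.14},
  ],
)

```text
validation failed for argument at $.co...
```

>>> carry_out(
  commands=[
    {"az":0.14},
    {"az":0.14},
    {"hand":6.5},
  ],
)

```text
validation failed for argument at $.co...
```

>>> carry_out(
  commands=[
    {"x":-3.2,"y":-3.39,"z":0.0,"ax":0.0,"ay":0.0,"az":0.0,"hand":8.5},
  ],
)

```text
clock: 3.15
tool_pos: [223.2, 468.0, 255.8]
eef_rot: [[-0.928, 0.373, -0.0], [0.373, 0.928, 0.001], [0.001, 0.001, -1.0]]
force: [1.7, -0.5, 0.6]
finger_gap: 85.0
finger_force: 0.0
```

>>> carry_out(
  commands=[
    {"x":-3.2,"y":-3.39,"z":0,"ax":0,"ay":0,"az":0,"hand":8.5},
    {"x":-3.2,"y":-3.39,"z":0,"ax":0,"ay":0,"az":0,"hand":8.5},
    {"x":-3.2,"y":-3.39,"z":0,"ax":0,"ay":0,"az":0,"hand":8.5},
    {"x":-3.2,"y":-3.39,"z":0,"ax":0,"ay":0,"az":0,"hand":8.5},
    {"x":-3.2,"y":-3.39,"z":0,"ax":0,"ay":0,"az":0,"hand":8.5},
    {"x":-3.2,"y":-3.39,"z":0,"ax":0,"ay":0,"az":0,"hand":8.5},
    {"x":-3.2,"y":-3.39,"z":0,"ax":0,"ay":0,"az":0,"hand":8.5},
    {"x":-3.2,"y":-3.39,"z":0,"ax":0,"ay":0,"az":0,"hand":8.5},
    {"x":-3.2,"y":-3.39,"z":0,"ax":0,"ay":0,"az":0,"hand":8.5},
    {"x":-3.2,"y":-3.39,"z":0,"ax":0,"ay":0,"az":0,"hand":8.5},
  ],
)

```text
clock: 4.15
tool_pos: [393.1, 29.7, 256.6]
eef_rot: [[-0.926, 0.377, 0.001], [0.377, 0.926, -0.0], [-0.001, 0.0, -1.0]]
force: [-0.1, 1.2, -0.3]
finger_gap: 85.1
finger_force: 0.0
```

>>> carry_out(
  commands=[
    {"x":-3.2,"y":-3.39,"z":0,"ax":0,"ay":0,"az":0,"hand":8.5},
    {"x":-3.2,"y":-3.39,"z":0,"ax":0,"ay":0,"az":0,"hand":8.5},
    {"x":-3.2,"y":-3.39,"z":0,"ax":0,"ay":0,"az":0,"hand":8.5},
    {"x":-3.2,"y":-3.39,"z":0,"ax":0,"ay":0,"az":0,"hand":8.5},
    {"x":-3.2,"y":-3.39,"z":0,"ax":0,"ay":0,"az":0,"hand":8.5},
    {"x":-3.1,"y":-3.39,"z":0,"ax":0,"ay":0,"az":0,"hand":8.5},
    {"x":0,"y":0,"z":0,"ax":0,"ay":0,"az":0.14,"hand":8.5},
    {"x":0,"y":0,"z":0,"ax":0,"ay":0,"az":0.14,"hand":8.5},
    {"x":0,"y":0,"z":0,"ax":0,"ay":0,"az":0.14,"hand":8.5},
    {"x":0,"y":0,"z":0,"ax":0,"ay":0,"az":0.14,"hand":8.5},
  ],
)

```text
clock: 5.15
tool_pos: [493.2, -228.8, 256.2]
eef_rot: [[-0.58, 0.814, -0.0], [0.814, 0.58, 0.0], [0.0, -0.0, -1.0]]
force: [-0.8, -0.1, -0.3]
finger_gap: 84.8
finger_force: 0.0
```

>>> carry_out(
  commands=[
    {"x":0,"y":0,"z":1,"ax":0,"ay":0,"az":0.14,"hand":8.5},
    {"x":0,"y":0,"z":1,"ax":0,"ay":0,"az":0.14,"hand":8.5},
    {"x":0,"y":0,"z":1,"ax":0,"ay":0,"az":0.14,"hand":8.5},
    {"x":0,"y":0,"z":1,"ax":0,"ay":0,"az":0.14,"hand":8.5},
    {"x":0,"y":0,"z":1,"ax":0,"ay":0,"az":0.14,"hand":8.5},
    {"x":0,"y":0,"z":1,"ax":0,"ay":0,"az":0.14,"hand":8.5},
    {"x":0,"y":0,"z":1,"ax":0,"ay":0,"az":0.14,"hand":8.5},
    {"x":0,"y":0,"z":1,"ax":0,"ay":0,"az":0.14,"hand":8.5},
    {"x":0,"y":0,"z":1,"ax":0,"ay":0,"az":0.14,"hand":8.5},
    {"x":0,"y":0,"z":1,"ax":0,"ay":0,"az":0.14,"hand":8.5},
  ],
)

```text
clock: 6.15
tool_pos: [493.2, -228.7, 156.0]
eef_rot: [[0.704, 0.71, 0.0], [0.71, -0.704, -0.0], [-0.0, 0.0, -1.0]]
force: [-0.1, -0.1, -0.5]
finger_gap: 85.1
finger_force: 0.0
```

>>> carry_out(
  commands=[
    {"x":0,"y":0,"z":1,"ax":0,"ay":0,"az":0.14,"hand":6.5},
    {"x":0,"y":0,"z":0,"ax":0,"ay":0,"az":0,"hand":6.5},
    {"x":0,"y":0,"z":0,"ax":0,"ay":0,"az":0,"hand":6.5},
  ],
)

```text
clock: 6.45
tool_pos: [493.3, -228.8, 146.6]
eef_rot: [[0.79, 0.613, 0.0], [0.613, -0.79, -0.0], [-0.0, 0.0, -1.0]]
force: [-0.1, 0.0, -0.1]
finger_gap: 64.6
finger_force: 0.0
```

>>> carry_out(
  commands=[
    {"x":-0.22,"y":-0.1,"z":3,"ax":0,"ay":0,"az":0,"hand":6.5},
    {"x":0,"y":0,"z":3,"ax":0,"ay":0,"az":0,"hand":6.5},
    {"x":0,"y":0,"z":3,"ax":0,"ay":0,"az":0,"hand":6.5},
    {"x":0,"y":0,"z":1.76,"ax":0,"ay":0,"az":0,"hand":6.5},
    {"x":0,"y":0,"z":0,"ax":0,"ay":0,"az":0,"hand":6.5},
    {"x":0,"y":0,"z":0,"ax":0,"ay":0,"az":0,"hand":3.5},
    {"x":0,"y":0,"z":0,"ax":0,"ay":0,"az":0,"hand":3.5},
    {"x":0,"y":0,"z":0,"ax":0,"ay":0,"az":0,"hand":3.5},
    {"x":0,"y":0,"z":0,"ax":0,"ay":0,"az":0,"hand":3.5},
    {"x":0,"y":0,"z":0,"ax":0,"ay":0,"az":0,"hand":3.5},
  ],
  grip_force=40,
)

```text
clock: 7.45
tool_pos: [491.5, -229.8, 40.4]
eef_rot: [[0.792, 0.61, 0.003], [0.61, -0.792, -0.002], [0.001, 0.003, -1.0]]
force: [0.2, 1.2, 6.6]
finger_gap: 39.7
finger_force: 39.9
```

>>> carry_out(
  commands=[
    {"x":0,"y":0,"z":-2,"ax":0,"ay":0,"az":0,"hand":3.5},
    {"x":0,"y":0,"z":-4,"ax":0,"ay":0,"az":0,"hand":3.5},
    {"x":0,"y":0,"z":-4,"ax":0,"ay":0,"az":0,"hand":3.5},
    {"x":0,"y":0,"z":-4,"ax":0,"ay":0,"az":-0.134,"hand":3.5},
    {"x":0,"y":0,"z":0,"ax":0,"ay":0,"az":-0.134,"hand":3.5},
    {"x":0,"y":0,"z":0,"ax":0,"ay":0,"az":-0.133,"hand":3.5},
    {"x":0,"y":0,"z":0,"ax":0,"ay":0,"az":-0.133,"hand":3.5},
    {"x":0,"y":0,"z":0,"ax":0,"ay":0.131,"az":0,"hand":3.5},
    {"x":0,"y":0,"z":0,"ax":0,"ay":0.131,"az":0,"hand":3.5},
    {"x":0,"y":0,"z":0,"ax":0,"ay":0.131,"az":0,"hand":3.5},
  ],
  grip_force=60,
)

```text
clock: 8.45
tool_pos: [491.0, -229.2, 179.9]
eef_rot: [[0.341, 0.929, 0.146], [0.857, -0.371, 0.358], [0.387, 0.003, -0.922]]
force: [-0.5, -1.0, -2.0]
finger_gap: 39.4
finger_force: 60.0
```

>>> carry_out(
  commands=[
    {"x":0,"y":0,"z":0,"ax":0,"ay":0.131,"az":0,"hand":3.5},
    {"x":0,"y":0,"z":0,"ax":0,"ay":0,"az":0,"hand":3.5},
    {"x":0,"y":0,"z":0,"ax":0,"ay":0,"az":0,"hand":3.5},
  ],
)

```text
clock: 8.75
tool_pos: [490.6, -229.6, 178.8]
eef_rot: [[0.323, 0.928, 0.185], [0.805, -0.372, 0.462], [0.497, -0.0, -0.868]]
force: [-1.1, 0.8, -2.0]
finger_gap: 39.2
finger_force: 60.1
```

```bash
cat > plan.py <<'E'
from h import *
from scipy.spatial.transform import Rotation as Rn
CL=(497,-14,.378)
def target(cen,off=(0,0,20),cl=CL):
    "tool pose so that tool point off sits at clevis-frame point cen, with tool x=cx,y=-cy,z=-cz"
    R,t=clevis(cl);Rt=R@np.diag([1.,-1,-1]);return Rt,t+R@np.array(cen,float)-Rt@np.array(off,float)
def delta(Rt,pt):
    s=sense();R=np.array(s["eef_rot"]);p=np.array(s["tool_pos"])
    print("t",s["clock"],"pos",p,"gap",round(s["finger_gap"],1),"F",s["force"],"joints",s["joints"])
    print("shift mm in tool axes",R.T@(pt-p),"rotvec",Rn.from_matrix(R.T@Rt).as_rotvec())
E
python3 -c "
from plan import *
delta(*target((0,0,70)))"
```

```text
t 8.75 pos [ 490.62 -229.56  178.8 ] gap 39.2 F [-1.13  0.77 -1.97] joints [-49.08  28.56  82.34  26.38  84.45 -33.41]
shift mm in tool axes [126.21 -74.16  96.41] rotvec [ 0.  0. -0.]
```

>>> carry_out(
  commands=[
    {"x":2.52,"y":-1.48,"z":1.93,"ax":0,"ay":0,"az":0,"hand":3.5},
    {"x":2.52,"y":-1.48,"z":1.93,"ax":0,"ay":0,"az":0,"hand":3.5},
    {"x":2.52,"y":-1.48,"z":1.93,"ax":0,"ay":0,"az":0,"hand":3.5},
    {"x":2.52,"y":-1.48,"z":1.93,"ax":0,"ay":0,"az":0,"hand":3.5},
    {"x":2.52,"y":-1.48,"z":1.93,"ax":0,"ay":0,"az":0,"hand":3.5},
    {"x":0,"y":0,"z":0,"ax":0,"ay":0,"az":0,"hand":3.5},
    {"x":0,"y":0,"z":0,"ax":0,"ay":0,"az":0,"hand":3.5},
  ],
)

```text
clock: 9.45
tool_pos: [480.8, -54.6, 158.9]
eef_rot: [[0.319, 0.929, 0.186], [0.806, -0.369, 0.462], [0.498, 0.002, -0.867]]
force: [0.8, -0.6, -1.9]
finger_gap: 39.6
finger_force: 60.0
```

```bash
cat > look.py <<'E'
from plan import *
import sys
name=sys.argv[1];off=eval(sys.argv[2])
ims={c:avg(c,4) for c in("top","side")};np.savez(name+".npz",**ims)
s=sense();R=np.array(s["eef_rot"]);p=np.array(s["tool_pos"]);delta(*target((0,0,70)))
B=box(-20,20,-20,20,-20,20);ov=[]
for c,wh in(("top",(60,50)),("side",(60,50))):
    m=proj(p+R@np.array([0,0,20.]),c)[0];e,a=int(m[0]-30),int(m[1]-18);k=6
    if c=="top":a=int(m[1]-25)
    o=np.ascontiguousarray(cv2.resize(ims[c][a:a+50,e:e+60],None,fx=k,fy=k,interpolation=cv2.INTER_CUBIC)*1.3);o0=o.copy()
    uv=((proj((B*1.0+off)@R.T+p,c)-[e,a]+.5)*k).astype(int)
    for i in range(8):
        for j in range(i):
            if np.sum(B[i]!=B[j])==1: cv2.line(o,tuple(map(int,uv[i])),tuple(map(int,uv[j])),(255,0,0))
    ov.append(np.hstack([o0,o]))
cv2.imwrite(f"pics/{name}.png",np.clip(np.vstack(ov),0,255).astype(np.uint8)[...,::-1])
E
python3 look.py held "(0,0,20)"
```

```text
t 9.85 pos [480.75 -56.17 158.19] gap 39.7 F [ 0.39 -0.25 -1.9 ] joints [-35.13  22.23  98.49  31.23  69.89 -27.  ]
shift mm in tool axes [ 0.04 -0.46  0.31] rotvec [ 0. -0. -0.]
```

View pics/held.png

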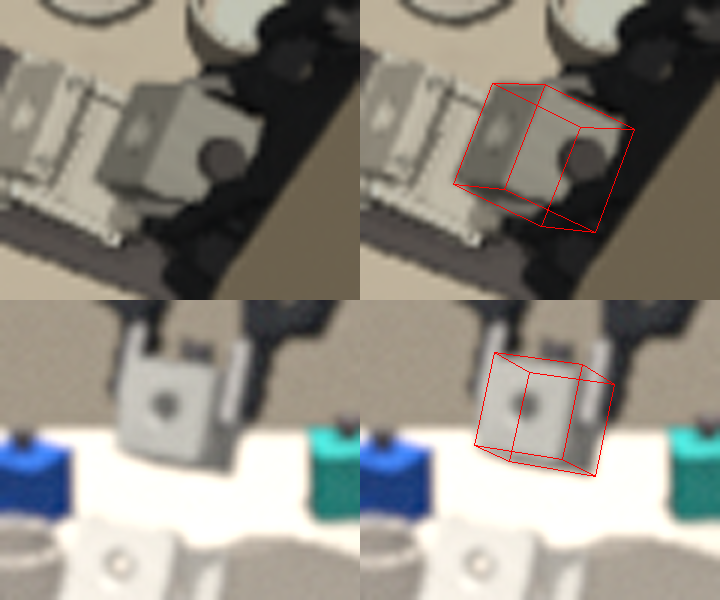

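The view confirms that the block is held with its bore along tool x, facing the upper ear, and its outline matches the model in both cameras. I'll fit the camera bias per view on the held block and apply it to the clevis.

```bash
cat > bias.py <<'E'
from plan import *
ims=np.load("held.npz");s=sense();R=np.array(s["eef_rot"]);p=np.array(s["tool_pos"])
V=lambda *a:np.array(a,float)
def q(f): return [(f[i],f[(i+1)%4]) for i in range(4)]
xf=q([V(20,-20,-20),V(20,20,-20),V(20,20,20),V(20,-20,20)]);bx=xf[:]  # face towards upper ear (tool coords, centred)
for c in("top","side"):
    G=grad(ims[c]);k=CAL[c];u=k["pose"][:3,0];w=k["pose"][:3,1]
    ed=xf if c=="side" else xf[:1]+xf[1:2]+xf[2:]+[(V(-20,20,-20),V(20,20,-20)),(V(-20,-20,-20),V(20,-20,-20))]
    f=lambda d:-edge(G,[(R@(a+[0,0,20])+p+u*d[0]+w*d[1],R@(b+[0,0,20])+p+u*d[0]+w*d[1]) for a,b in ed],c)
    g=[(f((i,j)),i,j) for i in np.arange(-5,5.1,.5) for j in np.arange(-5,5.1,.5)];print(c,[tuple(map(float,np.round(x,1))) for x in sorted(g)[:4]],"world image axes",u,w)
I=ims["side"].mean(-1)
b=proj(R@V(20,0,20)+p,"side")[0];x,y=b.round().astype(int);W=I[y-4:y+5,x-4:x+5];m=np.clip(W.max()*.8-W,0,None);yy,xx=np.mgrid[y-4:y+5,x-4:x+5]
print("bore side pred",b,"meas",(m*xx).sum()/m.sum(),(m*yy).sum()/m.sum())
Rc,t=clevis(CL);b=proj(Rc@V(34,0,0)+t,"side")[0];print("ear hole side pred",b);x,y=b.round().astype(int);print(I[y-6:y+7,x-6:x+7].astype(int),x-6,y-6)
I=ims["top"].mean(-1);b=proj(Rc@V(34,0,0)+t,"top")[0];print("ear hole top pred",b);x,y=b.round().astype(int);print(I[y-6:y+7,x-6:x+7].astype(int),x-6,y-6)
E
python3 bias.py
```

```text
top [(-219.3, -0.5, 1.0), (-218.8, 0.0, 1.0), (-218.3, -0.5, 0.5), (-217.6, 0.0, 0.5)] world image axes [-0.01 -1.   -0.01] [ 0.98 -0.01  0.19]
side [(-238.0, -3.0, -3.5), (-237.4, -3.0, -4.0), (-236.8, -3.5, -3.5), (-236.7, -2.5, -3.5)] world image axes [-1.   -0.09 -0.02] [ 0.02 -0.4   0.92]
bore side pred [300.49 188.06] meas 300.19614666129445 188.0628182117871
ear hole side pred [292.72 215.01]
[[186 183 183 183 184 184 185 186 186 188 188 190 185]
 [184 184 185 184 184 184 184 183 184 183 184 183 183]
 [185 186 185 185 183 179 180 183 185 184 183 183 183]
 [185 186 185 179 168 162 167 177 182 185 184 183 183]
 [187 185 179 166 149 149 161 170 178 184 184 184 183]
 [186 185 178 157 148 168 177 168 168 180 186 184 184]
 [186 185 179 163 153 173 179 165 165 179 186 186 184]
 [184 185 183 174 159 158 159 159 168 180 185 184 185]
 [184 184 188 190 179 166 160 166 176 181 183 184 182]
 [183 182 188 195 195 187 179 179 182 184 183 183 178]
 [185 185 185 189 191 189 185 184 182 183 183 182 175]
 [185 185 184 185 185 185 184 185 184 183 184 182 172]
 [186 186 185 185 184 185 185 185 186 185 186 182 168]] 287 209
ear hole top pred [256.08 216.14]
[[ 61  61  61  72 108 111 102 101 101 103 102 102 109]
 [ 61  60  63  85 116 108 102 101 102 103 102 103 120]
 [ 61  62  67  99 110 102 102 103 101 103 102 106 133]
 [ 60  61  73 111 104 103 105 111  96 102 101 109 139]
 [ 59  62  85 116 102 104 118 122 103 101 103 120 140]
 [ 60  68  99 111 103 109 134 131 120 102 108 133 140]
 [ 63  86 108 108 104 121 139 135 120 103 120 139 139]
 [ 68 107 105 103 106 129 131 129 107 106 133 140 137]
 [ 74 114 104 102 103 117 113 110 101 109 139 140 136]
 [ 86 106 102 102 101 101  97 101 103 120 140 138 136]
 [108 110 103 101 101 102 102 101 108 133 140 136 134]
 [114 102 102 100 101 102 102 103 119 139 137 136 128]
 [108 102 101 100 102 102 101 104 126 130 125 130 113]] 250 210
```

>>> carry_out(
  commands=[
    {"x":0,"y":-0.05,"z":1.4,"ax":0,"ay":0,"az":0,"hand":3.5},
    {"x":0,"y":0,"z":1.4,"ax":0,"ay":0,"az":0,"hand":3.5},
    {"x":0,"y":0,"z":1,"ax":0,"ay":0,"az":0,"hand":3.5},
    {"x":0,"y":0,"z":0.6,"ax":0,"ay":0,"az":0,"hand":3.5},
    {"x":0,"y":0,"z":0.6,"ax":0,"ay":0,"az":0,"hand":3.5},
    {"x":0,"y":0,"z":0.5,"ax":0,"ay":0,"az":0,"hand":3.5},
    {"x":0,"y":0,"z":0,"ax":0,"ay":0,"az":0,"hand":3.5},
    {"x":0,"y":0,"z":0,"ax":0,"ay":0,"az":0,"hand":3.5},
  ],
)

```text
clock: 10.65
tool_pos: [490.5, -30.0, 110.7]
eef_rot: [[0.322, 0.928, 0.186], [0.804, -0.372, 0.464], [0.5, 0.0, -0.866]]
force: [-0.1, 0.2, -1.4]
finger_gap: 39.1
finger_force: 60.1
```

```bash
python3 -c "
from plan import *
delta(*target((0,0,0)))"
```

```text
t 10.65 pos [490.52 -30.   110.72] gap 39.1 F [-0.12  0.18 -1.36] joints [-31.69  26.68 101.54  33.92  62.05 -28.84]
shift mm in tool axes [-0.42  0.09 15.24] rotvec [ 0. -0. -0.]
```

>>> carry_out(
  commands=[
    {"x":0,"y":0,"z":0.3,"ax":0,"ay":0,"az":0,"hand":3.5},
    {"x":0,"y":0,"z":0.3,"ax":0,"ay":0,"az":0,"hand":3.5},
    {"x":0,"y":0,"z":0.3,"ax":0,"ay":0,"az":0,"hand":3.5},
    {"x":0,"y":0,"z":0.2,"ax":0,"ay":0,"az":0,"hand":3.5},
    {"x":0,"y":0,"z":0.2,"ax":0,"ay":0,"az":0,"hand":3.5},
    {"x":0,"y":0,"z":0,"ax":0,"ay":0,"az":0,"hand":3.5},
  ],
)

```text
clock: 11.25
tool_pos: [492.9, -23.8, 99.2]
eef_rot: [[0.322, 0.928, 0.186], [0.804, -0.372, 0.464], [0.5, -0.0, -0.866]]
force: [1.8, -0.3, -2.3]
finger_gap: 39.4
finger_force: 60.0
```

>>> carry_out(
  commands=[
    {"x":0,"y":0,"z":0.1,"ax":0,"ay":0,"az":0,"hand":3.5},
    {"x":0,"y":0,"z":0.1,"ax":0,"ay":0,"az":0,"hand":3.5},
    {"x":0,"y":0,"z":0,"ax":0,"ay":0,"az":0,"hand":3.5},
  ],
)

```text
clock: 11.55
tool_pos: [493.1, -23.4, 98.4]
eef_rot: [[0.321, 0.928, 0.187], [0.804, -0.372, 0.464], [0.5, 0.001, -0.866]]
force: [-6.1, -5.0, 8.4]
finger_gap: 39.6
finger_force: 61.5
```

>>> carry_out(
  commands=[
    {"x":0,"y":0,"z":0,"ax":0,"ay":0,"az":0,"hand":4.6},
    {"x":0,"y":0,"z":0,"ax":0,"ay":0,"az":0,"hand":5.4},
    {"x":0,"y":0,"z":0,"ax":0,"ay":0,"az":0,"hand":5.4},
    {"x":0,"y":0,"z":-0.5,"ax":0,"ay":0,"az":0,"hand":5.4},
    {"x":0,"y":0,"z":-1,"ax":0,"ay":0,"az":0,"hand":5.4},
    {"x":0,"y":0,"z":-2,"ax":0,"ay":0,"az":0,"hand":5.4},
    {"x":0,"y":0,"z":-4,"ax":0,"ay":0,"az":0,"hand":5.4},
    {"x":0,"y":0,"z":-4,"ax":0,"ay":0,"az":0,"hand":5.4},
    {"x":0,"y":0,"z":-4,"ax":0,"ay":0,"az":0,"hand":5.4},
  ],
)

```text
clock: 12.45
tool_pos: [463.6, -95.8, 233.9]
eef_rot: [[0.322, 0.928, 0.186], [0.804, -0.372, 0.464], [0.5, 0.0, -0.866]]
force: [0.1, -0.3, 0.3]
finger_gap: 53.9
finger_force: 0.0
```

```bash
cat > seat.py <<'E'
from plan import *
ims={c:avg(c,4) for c in("top","side")};np.savez("seat.npz",**ims);R,t=clevis(CL);ov=[]
print(sense()["clock"],sense()["tool_pos"])
B=box(-20,20,-20,20,-20,20)
for c,(a,b,e,g) in {"top":(200,240,245,301),"side":(193,233,272,328)}.items():
    k=7;o=np.ascontiguousarray(cv2.resize(ims[c][a:b,e:g],None,fx=k,fy=k,interpolation=cv2.INTER_CUBIC)*1.25);o0=o.copy()
    uv=((proj(B@R.T+t,c)-[e,a]+.5)*k).astype(int)
    for i in range(8):
        for j in range(i):
            if np.sum(B[i]!=B[j])==1: cv2.line(o,tuple(map(int,uv[i])),tuple(map(int,uv[j])),(255,0,0))
    ov.append(np.hstack([o0,o]))
cv2.imwrite("pics/seat.png",np.clip(np.vstack(ov),0,255).astype(np.uint8)[...,::-1])
for q in("axle",):
  for c in("top","side"):
    for r in trace(q,c)[:1]:
        v,u=np.nonzero(r["pixels"]);m=np.array([u.mean(),v.mean()]);w,V=np.linalg.eigh(np.cov(u,v));d=V[:,1];s=np.c_[u,v]@d-m@d
        print(q,c,round(r["conf"],2),r["bbox"],*[ray(m+d*e,c,9)[:2] for e in(s.min()-.5,s.max()+.5)])
E
python3 seat.py
```

```text
12.85 [464.12 -94.3  230.95]
axle top 0.68 [244.2, 206.4, 288.6, 239.9] [483.   -49.24] [525.59  30.73]
axle side 0.69 [290.3, 280.0, 302.5, 318.5] [497.15 155.83] [482.24 286.05]
```

View pics/seat.png

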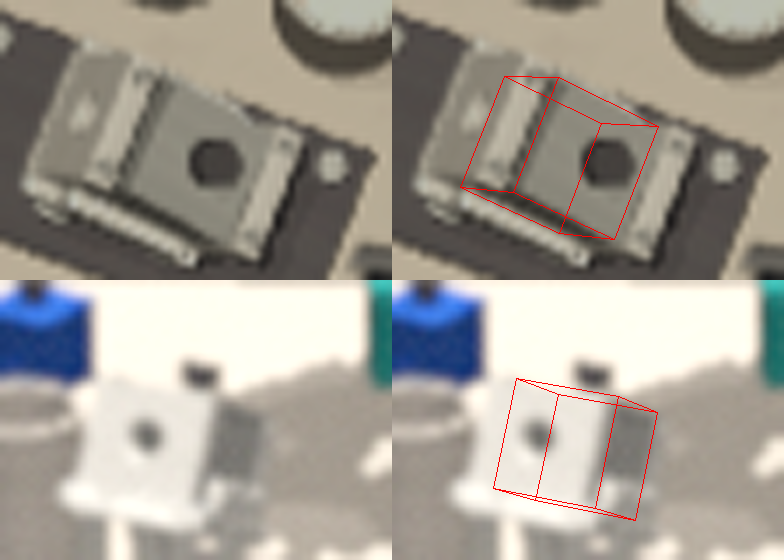

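The block is seated on the floor between the ears, let go, screw up, resting toward the lower ear (top px ~(270,222)). Next the axle.

```bash
cat > ax.py <<'E'
from plan import *
d=np.load("seat.npz")
def prof(P):return P
def fit(c):
    G=grad(d[c])
    def segs(p):
        x,y,a=p;ax=np.array([np.cos(a)*np.cos(.0593),np.sin(a)*np.cos(.0593),np.sin(.0593)]);n=np.array([-np.sin(a),np.cos(a),0]);o=np.array([x,y,10.])
        S=[]
        for r,x0,x1 in((5,-83,-2),(6,7,45),(10.5,0.5,5.5)): S+=[(o+ax*x0+s*r*n,o+ax*x1+s*r*n) for s in(-1,1)]
        S+=[(o+ax*46-5*n,o+ax*46+5*n)]
        S+=[(o+ax*xx+s*6*n,o+ax*xx+s*10*n) for xx in(0,6) for s in(-1,1)]
        return S
    f=lambda p:-edge(G,segs(p),c)
    p0=np.array([487,238,1.671]);r=min((minimize(f,p0+[i,j,0],method="Nelder-Mead",options=dict(initial_simplex=p0+[i,j,0]+np.array([[0,0,0],[2,0,0],[0,2,0],[0,0,.03]]))) for i in(-3,0,3) for j in(-6,-2,2,6)),key=lambda r:r.fun)
    return r.x,r.fun
for c in("top","side"):print(c,*fit(c))
print("grip by eye top",ray((155.7,232.6),"top",11))
def axt(x,y,a,h):
    ax=np.array([np.cos(a)*np.cos(.0593),np.sin(a)*np.cos(.0593),np.sin(.0593)]);ty=np.array([np.sin(a),-np.cos(a),0]);R=np.column_stack([ax,ty,np.cross(ax,ty)])
    g=np.array([x,y,10])+27*ax;return R,g-R@np.array([0,0,h])
p=fit("top")[0];R,t=axt(*p,16);print(R,"grasp TCP",t);delta(R,t-R@np.array([0,0,90.]))
E
python3 ax.py
```

```text
top [486.23 233.9    1.68] -211.88364343825205
side [487.28 248.83   1.68] -302.6734087377533
grip by eye top [486.3  262.01  11.  ]
[[-0.11  0.99 -0.01]
 [ 0.99  0.11  0.06]
 [ 0.06  0.   -1.  ]] grasp TCP [483.35 259.74  27.57]
t 12.95 pos [464.28 -94.42 231.15] gap 54.2 F [ 0.08 -0.04 -0.17] joints [-40.24  16.74  92.34  28.61  82.42 -25.19]
shift mm in tool axes [ 229.65 -111.06  264.5 ] rotvec [ 0.14 -0.46 -0.48]
```

>>> carry_out(
  commands=[
    {"x":0,"y":0,"z":-0.5,"ax":0.028,"ay":-0.092,"az":-0.096,"hand":5.4},
    {"x":0,"y":0,"z":0,"ax":0.028,"ay":-0.092,"az":-0.096,"hand":5.4},
    {"x":0,"y":0,"z":0,"ax":0.028,"ay":-0.092,"az":-0.096,"hand":5.4},
    {"x":0,"y":0,"z":0,"ax":0.028,"ay":-0.092,"az":-0.096,"hand":4.0},
    {"x":0,"y":0,"z":0,"ax":0.028,"ay":-0.092,"az":-0.096,"hand":4.0},
    {"x":0,"y":0,"z":0,"ax":0,"ay":0,"az":0,"hand":4.0},
  ],
)

```text
clock: 13.55
tool_pos: [463.6, -95.7, 236.0]
eef_rot: [[-0.118, 0.993, -0.004], [0.992, 0.118, 0.053], [0.053, 0.002, -0.999]]
force: [0.4, 0.0, 0.1]
finger_gap: 40.4
finger_force: 0.0
```

```bash
cat >> ax.py <<'E'
print("----");R,t=axt(486,236,1.678,16);print("grasp TCP",t);delta(R,t-R@np.array([0,0,60.]))
E
python3 ax.py | sed -n '/----/,$p'
```

```text
----
grasp TCP [483.22 261.86  27.57]
t 13.55 pos [463.62 -95.71 235.97] gap 40.4 F [0.44 0.03 0.11] joints [-27.35  15.53  87.51   2.64  78.6  -34.7 ]
shift mm in tool axes [340.78  61.39 166.99] rotvec [0.   0.01 0.01]
```

>>> carry_out(
  commands=[
    {"x":4.26,"y":0.77,"z":0,"ax":0,"ay":0.01,"az":0.01,"hand":4.0},
    {"x":4.26,"y":0.77,"z":0,"ax":0,"ay":0,"az":0,"hand":4.0},
    {"x":4.26,"y":0.77,"z":0,"ax":0,"ay":0,"az":0,"hand":4.0},
    {"x":4.26,"y":0.77,"z":0,"ax":0,"ay":0,"az":0,"hand":4.0},
    {"x":4.26,"y":0.77,"z":0,"ax":0,"ay":0,"az":0,"hand":4.0},
    {"x":4.26,"y":0.77,"z":0,"ax":0,"ay":0,"az":0,"hand":4.0},
    {"x":4.26,"y":0.77,"z":2,"ax":0,"ay":0,"az":0,"hand":4.0},
    {"x":4.26,"y":0.77,"z":2,"ax":0,"ay":0,"az":0,"hand":4.0},
    {"x":0,"y":0,"z":4.2,"ax":0,"ay":0,"az":0,"hand":3.0},
    {"x":0,"y":0,"z":4.2,"ax":0,"ay":0,"az":0,"hand":3.0},
  ],
)

```text
clock: 14.55
tool_pos: [487.9, 256.5, 132.2]
eef_rot: [[-0.103, 0.995, -0.005], [0.993, 0.103, 0.066], [0.066, 0.001, -0.998]]
force: [1.3, 0.2, -0.6]
finger_gap: 30.0
finger_force: 0.0
```

>>> carry_out(
  commands=[
    {"x":0,"y":0,"z":4.2,"ax":0,"ay":0,"az":0,"hand":3.0},
    {"x":0,"y":0,"z":0,"ax":0,"ay":0,"az":0,"hand":3.0},
  ],
)

```text
clock: 14.75
tool_pos: [485.4, 257.3, 87.0]
eef_rot: [[-0.101, 0.995, -0.016], [0.993, 0.101, 0.062], [0.064, -0.01, -0.998]]
force: [0.7, 0.1, 0.0]
finger_gap: 29.9
finger_force: 0.0
```

```bash
python3 ax.py | sed -n '/----/,$p'
python3 - <<'E'
from h import *
im=avg("side",3);i=np.clip(im[230:340,240:360],0,255)*1.2
cv2.imwrite("pics/ax.png",np.clip(cv2.resize(i,None,fx=5,fy=5,interpolation=cv2.INTER_CUBIC),0,255).astype(np.uint8)[...,::-1])
E
```

```text
----
grasp TCP [483.22 261.86  27.57]
t 14.75 pos [485.41 257.26  87.03] gap 29.9 F [0.67 0.07 0.03] joints [13.97 31.88 88.69  4.3  59.53  5.98]
shift mm in tool axes [ 1.26 -1.7  -0.34] rotvec [-0.01 -0.   -0.01]
```

View pics/ax.png

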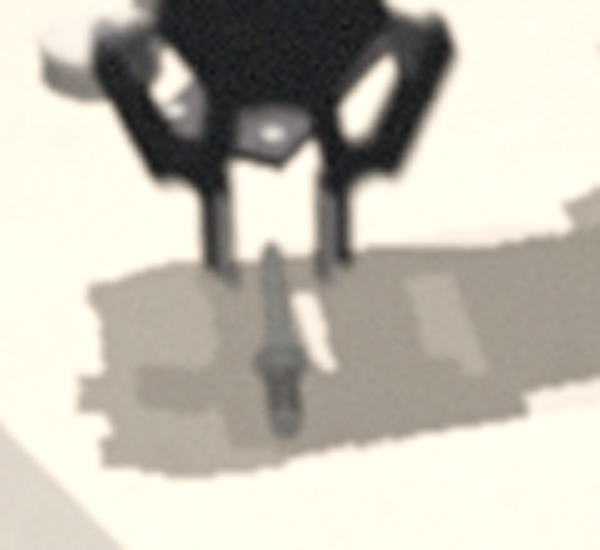

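The jaws straddle the axle in the side view, with the collar at px ~(296,302) and the grip end at ~(297,317). Descending and gripping.

>>> carry_out(
  commands=[
    {"x":0.13,"y":-0.17,"z":2,"ax":-0.01,"ay":0,"az":-0.01,"hand":3.0},
    {"x":0,"y":0,"z":2,"ax":0,"ay":0,"az":0,"hand":3.0},
    {"x":0,"y":0,"z":1.5,"ax":0,"ay":0,"az":0,"hand":3.0},
    {"x":0,"y":0,"z":0.45,"ax":0,"ay":0,"az":0,"hand":3.0},
    {"x":0,"y":0,"z":0,"ax":0,"ay":0,"az":0,"hand":3.0},
    {"x":0,"y":0,"z":0,"ax":0,"ay":0,"az":0,"hand":2.0},
    {"x":0,"y":0,"z":0,"ax":0,"ay":0,"az":0,"hand":0.8},
    {"x":0,"y":0,"z":0,"ax":0,"ay":0,"az":0,"hand":0.8},
    {"x":0,"y":0,"z":0,"ax":0,"ay":0,"az":0,"hand":0.8},
    {"x":0,"y":0,"z":0,"ax":0,"ay":0,"az":0,"hand":0.8},
  ],
  grip_force=80,
)

```text
clock: 15.9
tool_pos: [486.9, 263.2, 33.3]
eef_rot: [[-0.114, 0.993, 0.007], [0.991, 0.114, 0.065], [0.064, 0.015, -0.998]]
force: [0.7, 0.3, 6.1]
finger_gap: 8.7
finger_force: 41.1
```

```bash
python3 ax.py | sed -n '/----/,$p'
```

```text
----
grasp TCP [483.22 261.86  27.57]
t 15.9 pos [486.86 263.18  33.28] gap 8.7 F [0.68 0.26 6.09] joints [14.62 36.42 91.54  4.54 50.78  5.24]
shift mm in tool axes [ -0.98  -3.   -54.41] rotvec [ 0.01 -0.    0.01]
```

>>> carry_out(
  commands=[
    {"x":0,"y":0,"z":0,"ax":0,"ay":0,"az":0,"hand":3.0},
    {"x":0,"y":0,"z":0,"ax":0,"ay":0,"az":0,"hand":3.0},
    {"x":0,"y":0,"z":0,"ax":0,"ay":0,"az":0,"hand":3.0},
  ],
)

```text
clock: 16.2
tool_pos: [486.0, 262.8, 32.3]
eef_rot: [[-0.114, 0.993, 0.004], [0.991, 0.114, 0.064], [0.063, 0.012, -0.998]]
force: [-0.3, -0.4, -0.2]
finger_gap: 29.9
finger_force: 0.0
```

```bash
python3 ax.py | sed -n '/----/,$p'
python3 - <<'E'
from h import *
for c in("top","side"):
    for r in trace("axle",c)[:2]:
        v,u=np.nonzero(r["pixels"]);m=np.array([u.mean(),v.mean()]);w,V=np.linalg.eigh(np.cov(u,v));d=V[:,1];s=np.c_[u,v]@d-m@d
        print(c,round(r["conf"],2),r["bbox"],*[ray(m+d*e,c,9)[:2] for e in(s.min()-.5,s.max()+.5)])
E
```

```text
----
grasp TCP [483.22 261.86  27.57]
t 16.2 pos [486.03 262.84  32.31] gap 29.9 F [-0.31 -0.42 -0.2 ] joints [14.61 36.49 91.62  4.52 50.79  5.24]
shift mm in tool axes [ -0.71  -2.28 -55.35] rotvec [ 0.01 -0.    0.01]
top 0.68 [244.2, 206.4, 288.6, 239.9] [483.   -49.24] [525.59  30.73]
top 0.52 [147.9, 226.2, 200.5, 235.5] [495.16 153.01] [482.55 280.17]
side 0.5 [293.3, 277.0, 298.9, 317.8] [497.57 151.96] [482.11 285.78]
```

>>> carry_out(
  commands=[
    {"x":0,"y":-0.2,"z":0.25,"ax":0,"ay":0,"az":0.01,"hand":3.0},
    {"x":0,"y":0,"z":0.25,"ax":0,"ay":0,"az":0,"hand":3.0},
    {"x":0,"y":0,"z":0,"ax":0,"ay":0,"az":0,"hand":3.0},
    {"x":0,"y":0,"z":0,"ax":0,"ay":0,"az":0,"hand":3.0},
  ],
)

```text
clock: 16.7
tool_pos: [484.3, 263.0, 27.4]
eef_rot: [[-0.104, 0.995, 0.005], [0.993, 0.104, 0.065], [0.064, 0.012, -0.998]]
force: [0.4, -0.3, 0.2]
finger_gap: 29.7
finger_force: 0.0
```

>>> carry_out(
  commands=[
    {"x":0,"y":0,"z":0,"ax":0,"ay":0,"az":0,"hand":1.5},
    {"x":0,"y":0,"z":0,"ax":0,"ay":0,"az":0,"hand":1.5},
    {"x":0,"y":0,"z":0,"ax":0,"ay":0,"az":0,"hand":0.5},
    {"x":0,"y":0,"z":0,"ax":0,"ay":0,"az":0,"hand":0.5},
    {"x":0,"y":0,"z":0,"ax":0,"ay":0,"az":0,"hand":0.5},
  ],
  grip_force=60,
)

```text
clock: 17.2
tool_pos: [484.3, 263.1, 27.7]
eef_rot: [[-0.104, 0.995, 0.005], [0.993, 0.104, 0.065], [0.064, 0.012, -0.998]]
force: [-0.1, 0.3, 1.2]
finger_gap: 8.2
finger_force: 58.3
```

>>> carry_out(
  commands=[
    {"x":0,"y":0,"z":-1,"ax":0,"ay":0,"az":0,"hand":0.5},
    {"x":0,"y":0,"z":-3,"ax":0,"ay":0,"az":0,"hand":0.5},
    {"x":0,"y":0,"z":-4,"ax":0,"ay":0,"az":0,"hand":0.5},
    {"x":0,"y":0,"z":-4,"ax":0,"ay":0,"az":0,"hand":0.5},
    {"x":0,"y":0,"z":-4,"ax":0,"ay":0,"az":0,"hand":0.5},
    {"x":0,"y":0,"z":0,"ax":0,"ay":0,"az":0,"hand":0.5},
    {"x":0,"y":0,"z":0,"ax":0,"ay":0,"az":0,"hand":0.5},
  ],
  grip_force=80,
)

```text
clock: 17.9
tool_pos: [483.3, 252.6, 187.9]
eef_rot: [[-0.104, 0.995, 0.007], [0.993, 0.104, 0.065], [0.064, 0.013, -0.998]]
force: [-0.7, -0.0, -2.0]
finger_gap: 7.6
finger_force: 78.2
```

Run:
```python
from plan import *
delta(*target((180,0,0),(0,0,16)))
for c in("top","side"):
    for r in trace("axle",c)[:2]: print(c,r["conf"],r["bbox"],r["pixels"].sum())
s=sense();R=np.array(s["eef_rot"]);p=np.array(s["tool_pos"])
for c in("top","side"): print(c,"pred grip end, collar, tip",proj(np.array([R@np.array([x,0,16.])+p for x in(19,-27,-119)]),c))
```

```text
t 17.9 pos [483.31 252.61 187.95] gap 7.6 F [-0.7  -0.01 -1.98] joints [13.61 24.01 82.93  3.71 71.85  6.52]
shift mm in tool axes [-135.57   54.46   -3.85] rotvec [-0.13  0.45  0.47]
top 0.68 [244.2, 206.4, 288.6, 239.9] 461
top 0.52 [147.9, 226.2, 200.5, 235.5] 183
side 0.5 [293.3, 277.0, 298.9, 317.8] 252
top pred grip end, collar, tip [[131.54 224.01]
 [153.64 221.71]
 [197.37 217.16]]
side pred grip end, collar, tip [[297.69 237.52]
 [296.49 227.41]
 [294.48 210.47]]
```

Run:
```python
from plan import *
s=sense();R=np.array(s["eef_rot"]);p=np.array(s["tool_pos"])
np.savez("lift.npz",**{c:avg(c,4) for c in("top","side")})
for c in("top","side"):
    for r in trace("axle",c)[:3]:
        v,u=np.nonzero(r["pixels"]);m=np.array([u.mean(),v.mean()]);w,V=np.linalg.eigh(np.cov(u,v));d=V[:,1];t=np.c_[u,v]@d-m@d
        print(c,r["conf"],r["bbox"],len(u),m+d*t.min(),m+d*t.max())
```

```text
top 0.71 [150.1, 215.0, 197.8, 224.3] 198 [196.07 216.65] [153.05 221.49]
top 0.6 [249.3, 206.2, 288.3, 236.3] 393 [282.71 230.57] [250.82 214.17]
top 0.25 [133.1, 121.5, 185.8, 164.0] 1364 [174.83 156.8 ] [135.32 129.11]
side 0.41 [281.6, 210.1, 310.8, 232.4] 77 [310.39 222.22] [282.04 217.16]
```

>>> carry_out(
  commands=[
    {"x":0,"y":0,"z":0,"ax":-0.026,"ay":0.09,"az":0.094,"hand":0.5},
    {"x":0,"y":0,"z":0,"ax":-0.026,"ay":0.09,"az":0.094,"hand":0.5},
    {"x":0,"y":0,"z":0,"ax":-0.026,"ay":0.09,"az":0.094,"hand":0.5},
    {"x":0,"y":0,"z":0,"ax":-0.026,"ay":0.09,"az":0.094,"hand":0.5},
    {"x":0,"y":0,"z":0,"ax":-0.026,"ay":0.09,"az":0.094,"hand":0.5},
    {"x":0,"y":0,"z":0,"ax":0,"ay":0,"az":0,"hand":0.5},
    {"x":0,"y":0,"z":0,"ax":0,"ay":0,"az":0,"hand":0.5},
  ],
)

```text
clock: 19.2
tool_pos: [483.6, 252.5, 187.3]
eef_rot: [[0.319, 0.93, 0.185], [0.805, -0.369, 0.465], [0.5, 0.001, -0.866]]
force: [0.6, 0.9, -0.8]
finger_gap: 8.0
finger_force: 78.3
```

Run:
```python
from plan import *
delta(*target((173,0,0),(0,0,16)))
```

```text
t 19.2 pos [483.62 252.47 187.34] gap 8.0 F [ 0.58  0.88 -0.77] joints [ 3.47 19.53 96.73 33.54 54.98  7.58]
shift mm in tool axes [-90.97 110.72 -44.37] rotvec [0. 0. 0.]
```

>>> carry_out(
  commands=[
    {"x":0,"y":2.77,"z":-2.2,"ax":0,"ay":0,"az":0,"hand":0.5},
    {"x":0,"y":2.77,"z":-2.24,"ax":0,"ay":0,"az":0,"hand":0.5},
    {"x":-2.3,"y":2.77,"z":0,"ax":0,"ay":0,"az":0,"hand":0.5},
    {"x":-2.3,"y":2.77,"z":0,"ax":0,"ay":0,"az":0,"hand":0.5},
    {"x":-2.3,"y":0,"z":0,"ax":0,"ay":0,"az":0,"hand":0.5},
    {"x":-2.2,"y":0,"z":0,"ax":0,"ay":0,"az":0,"hand":0.5},
    {"x":0,"y":0,"z":0,"ax":0,"ay":0,"az":0,"hand":0.5},
    {"x":0,"y":0,"z":0,"ax":0,"ay":0,"az":0,"hand":0.5},
    {"x":0,"y":0,"z":0,"ax":0,"ay":0,"az":0,"hand":0.5},
  ],
)

```text
clock: 20.1
tool_pos: [549.5, 118.7, 180.6]
eef_rot: [[0.318, 0.93, 0.186], [0.804, -0.369, 0.466], [0.502, 0.001, -0.865]]
force: [-0.0, -0.7, -0.8]
finger_gap: 7.6
finger_force: 78.4
```

```bash
cat > pre.py <<'E'
from plan import *
ims={c:avg(c,5) for c in("top","side")};np.savez("pre.npz",**ims)
delta(*target((173,0,0),(0,0,16)))
s=sense();R=np.array(s["eef_rot"]);p=np.array(s["tool_pos"]);Rc,t=clevis(CL);ov=[]
for c in("top","side"):
    P=proj(np.array([R@np.array([x,0,16.])+p for x in(-27,-73,-119)]),c);H=proj(np.array([Rc@np.array([x,0,0.])+t for x in(34,64)]),c)
    print(c,"collar/mid/tip",P,"hole,axis+30",H)
    G=grad(ims[c]);n=np.array([0,1.,0]);z=np.array([0,0,1.]);k=CAL[c]
    # lateral offset of shaft edges in image, per station
    for x in(-50,-70,-90,-105):
        a=proj(R@np.array([x,0,16.])+p,c)[0];b=proj(R@np.array([x-1,0,16.])+p,c)[0];d=(b-a)/np.linalg.norm(b-a);q=np.array([-d[1],d[0]])
        ss=np.arange(-8,8.1,.25);I=ims[c].mean(-1);v=np.mean([map_coordinates(I,[a[1]+q[1]*ss+d[1]*e,a[0]+q[0]*ss+d[0]*e],order=1) for e in(-2,-1,0,1,2)],0);print(c,x,"q",q,v[::2].astype(int))
    e,a=int(H[0][0]-28),int(H[0][1]-32)
    o=np.ascontiguousarray(cv2.resize(ims[c][a:a+50,e-20:e+45],None,fx=6,fy=6,interpolation=cv2.INTER_CUBIC)*1.3);e-=20
    o2=o.copy()
    cv2.polylines(o2,[((P-[e,a]+.5)*6).astype(int)],False,(255,0,0));cv2.polylines(o2,[((H-[e,a]+.5)*6).astype(int)],False,(0,0,255))
    ov.append(np.hstack([o,o2]))
cv2.imwrite("pics/pre.png",np.clip(np.vstack(ov),0,255).astype(np.uint8)[...,::-1])
E
python3 pre.py
```

```text
t 20.6 pos [548.96 117.9  179.97] gap 7.8 F [-0.06  0.04 -1.01] joints [-12.35  23.79  90.97  33.38  64.13  -5.23]
shift mm in tool axes [ 0.25  0.38 -0.31] rotvec [ 0. -0. -0.]
top collar/mid/tip [[213.2  195.98]
 [231.24 204.59]
 [248.61 212.89]] hole,axis+30 [[256.08 216.14]
 [244.98 210.86]]
top -50 q [-0.43  0.9 ] [99 99 99 99 98 98 97 97 97 97 96 96 96 96 96 96 95 95 94 94 94 94 94 93
 93 92 93 92 92 92 92 92 92]
top -70 q [-0.43  0.9 ] [73 73 73 72 72 73 74 76 75 75 74 74 77 78 79 80 82 83 85 85 85 85 84 84
 88 92 97 98 97 95 94 96 97]
top -90 q [-0.43  0.9 ] [ 82  80  78  76  72  69  64  60  58  57  56  53  51  48  45  44  45  48
  51  52  49  48  52  64  81  97 106 109 111 111 112 114 114]
top -105 q [-0.43  0.9 ] [ 86  84  83  82  80  78  77  75  73  71  69  66  63  60  57  54  50  45
  39  33  30  29  32  42  59  78  92  99 101 102 103 104 105]
side collar/mid/tip [[273.4  208.49]
 [281.96 211.48]
 [289.74 214.19]] hole,axis+30 [[292.72 215.01]
 [287.93 213.36]]
side -50 q [-0.33  0.94] [ 55  54  54  53  52  53  56  65  78  95 111 122 124 118 106  95  87  83
  83  85  89  95 105 115 123 127 127 125 122 118 116 115 115]
side -70 q [-0.33  0.94] [110 103  96  91  88  93 105 120 137 151 161 165 160 146 127 109  94  85
  82  82  85  90  96 101 104 106 107 107 107 106 106 106 107]
side -90 q [-0.33  0.94] [193 186 175 161 150 143 143 147 152 155 157 154 148 136 121 106  94  86
  83  84  87  94 101 108 112 115 116 116 116 115 116 116 117]
side -105 q [-0.33  0.94] [195 186 172 156 143 135 130 130 130 131 132 130 127 120 111 102  95  91
  91  94 100 107 115 121 126 129 129 129 129 129 130 130 130]
```

View pics/pre.png

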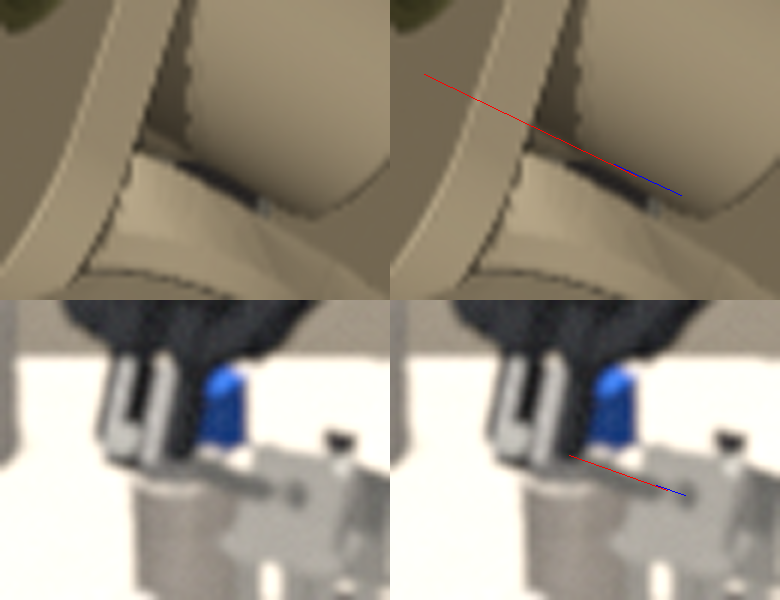

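The arm hides the top view. In the side view the axle (shaft ~(285,212)) points at the hole at ~(292,215) but sits about 1 px (~2 mm) low. I check the sideways offset with the dark screw of the seated block, comparing it with the held view in the top images.

Run:
```python
from plan import *
def blob(im,b,r=7):
    x,y=b.round().astype(int);W=im.mean(-1)[y-r:y+r+1,x-r:x+r+1];yy,xx=np.mgrid[y-r:y+r+1,x-r:x+r+1]
    m=np.clip(85-W,0,30)*((xx-b[0])**2+(yy-b[1])**2<4.2**2)
    for _ in range(5):
        c=np.array([(m*xx).sum(),(m*yy).sum()])/m.sum();m=np.clip(85-W,0,30)*((xx-c[0])**2+(yy-c[1])**2<4.2**2)
    return c
Rc,t=clevis(CL);V=lambda *a:np.array(a,float)
hp=np.array([480.75,-56.17,158.19]);hR=Rc@np.diag([1.,-1,-1])
b1=proj(hR@V(0,0,20-33)+hp,"top")[0];b2=proj(Rc@V(0,0,33)+t,"top")[0]
h=np.load("held.npz")["top"];s=np.load("seat.npz")["top"]
m1=blob(h,b1);m2=blob(s,b2);print("held pred/meas",b1,m1,m1-b1);print("seat pred/meas",b2,m2,m2-b2)
d=(m2-b2)-(m1-b1)
J=np.column_stack([(proj(Rc@(V(0,0,33)+e)+t,"top")[0]-b2) for e in np.eye(3)]);print("J px/mm (clevis xyz)",J,"diff px",d)
print("clevis x,y offset of seated block if z=0:",np.linalg.solve(J[:,:2],d)," if z=1:",np.linalg.solve(J[:,:2],d-J[:,2]))
# pocket y symmetry: guides / ears in seat image along clevis y, at ears' top faces
G=s.mean(-1)
for x in(29,-29):
    ys=np.arange(-32,33,1.);v=np.mean([map_coordinates(G,proj(np.array([Rc@V(x+e,y,19)+t for y in ys]),"top").T[::-1],order=1) for e in(-2,0,2)],0);print(x,v.astype(int))
```

```text
held pred/meas [290.57 223.23] [289.85 223.71] [-0.72  0.48]
seat pred/meas [275.   222.41] [275.14 222.81] [0.14 0.4 ]
J px/mm (clevis xyz) [[-0.36 -0.16  0.21]
 [-0.17  0.41  0.01]] diff px [ 0.87 -0.08]
clevis x,y offset of seated block if z=0: [-1.94 -1.02]  if z=1: [-1.44 -0.85]
29 [134 133 133 133 133 132 133 133 135 136 135 133 128 120 113 111 112 115
 124 131 135 138 139 139 139 139 138 138 138 138 139 139 138 139 139 139
 139 139 138 138 138 137 136 132 126 117 110 108 112 118 123 124 114  93
  71  63  74  95 116 132 138 134 122 100  75]
-29 [135 135 135 133 128 119 105  91  89 100 116 126 126 118 110 109 114 120
 127 134 138 139 139 139 139 138 138 138 138 139 139 139 138 139 139 139
 139 139 138 138 138 137 136 133 128 120 112 108 111 116 121 123 118 101
  77  58  51  53  57  58  58  59  60  62  63]
```

>>> carry_out(
  commands=[
    {"x":-0.6,"y":0.1,"z":-0.2,"ax":0,"ay":0,"az":0,"hand":0.5},
    {"x":-0.8,"y":0,"z":0,"ax":0,"ay":0,"az":0,"hand":0.5},
    {"x":-0.6,"y":0,"z":0,"ax":0,"ay":0,"az":0,"hand":0.5},
    {"x":-0.4,"y":0,"z":0,"ax":0,"ay":0,"az":0,"hand":0.5},
    {"x":-0.3,"y":0,"z":0,"ax":0,"ay":0,"az":0,"hand":0.5},
    {"x":-0.2,"y":0,"z":0,"ax":0,"ay":0,"az":0,"hand":0.5},
    {"x":0,"y":0,"z":0,"ax":0,"ay":0,"az":0,"hand":0.5},
  ],
)

```text
clock: 21.3
tool_pos: [540.2, 93.1, 167.0]
eef_rot: [[0.321, 0.929, 0.186], [0.803, -0.371, 0.466], [0.502, -0.001, -0.865]]
force: [-0.5, -0.2, -0.6]
finger_gap: 7.3
finger_force: 78.4
```

```bash
cat > st.py <<'E'
from plan import *
delta(*target((61,0,0),(0,0,16)));s=sense();print("F tool",np.array(s["eef_rot"]).T@s["force"],"M tool",np.array(s["eef_rot"]).T@s["torque"])
E
python3 st.py
```

```text
t 21.3 pos [540.19  93.1  166.98] gap 7.3 F [-0.46 -0.25 -0.63] joints [-15.43  24.04  93.28  33.86  63.53  -9.35]
shift mm in tool axes [-82.5   -0.48   1.43] rotvec [ 0. -0. -0.]
F tool [-0.66 -0.33  0.35] M tool [ 0.01 -0.28  0.07]
```

>>> carry_out(
  commands=[
    {"x":-0.4,"y":0,"z":0,"ax":0,"ay":0,"az":0,"hand":0.5},
    {"x":-0.4,"y":0,"z":0,"ax":0,"ay":0,"az":0,"hand":0.5},
    {"x":-0.4,"y":0,"z":0,"ax":0,"ay":0,"az":0,"hand":0.5},
    {"x":0,"y":0,"z":0,"ax":0,"ay":0,"az":0,"hand":0.5},
  ],
)

```text
clock: 21.7
tool_pos: [536.2, 83.2, 160.8]
eef_rot: [[0.321, 0.929, 0.185], [0.803, -0.371, 0.466], [0.502, -0.001, -0.865]]
force: [-0.1, -0.9, -1.0]
finger_gap: 7.7
finger_force: 78.4
```

```bash
python3 st.py
```

```text
t 21.7 pos [536.21  83.22 160.76] gap 7.7 F [-0.07 -0.91 -0.99] joints [-16.69  24.24  94.27  34.06  63.17 -11.1 ]
shift mm in tool axes [-70.17  -0.41   1.39] rotvec [ 0. -0. -0.]
F tool [-1.25  0.27  0.42] M tool [-0.01 -0.32 -0.03]
```

>>> carry_out(
  commands=[
    {"x":-0.5,"y":0,"z":0,"ax":0,"ay":0,"az":0,"hand":0.5},
    {"x":-0.5,"y":0,"z":0,"ax":0,"ay":0,"az":0,"hand":0.5},
    {"x":-0.5,"y":0,"z":0,"ax":0,"ay":0,"az":0,"hand":0.5},
    {"x":-0.5,"y":0,"z":0,"ax":0,"ay":0,"az":0,"hand":0.5},
    {"x":0,"y":0,"z":0,"ax":0,"ay":0,"az":0,"hand":0.5},
  ],
)

```text
clock: 22.2
tool_pos: [529.8, 67.0, 150.7]
eef_rot: [[0.322, 0.929, 0.185], [0.803, -0.371, 0.466], [0.502, -0.001, -0.865]]
force: [0.7, 0.5, -1.3]
finger_gap: 7.6
finger_force: 78.7
```

```bash
python3 st.py
```

```text
t 22.2 pos [529.77  67.   150.66] gap 7.6 F [ 0.75  0.53 -1.26] joints [-18.78  24.63  95.81  34.35  62.6  -13.99]
shift mm in tool axes [-50.    -0.44   1.41] rotvec [ 0. -0. -0.]
F tool [0.03 0.5  1.48] M tool [-0.01 -0.31 -0.04]
```

Still free. I continue through the block to the lower ear.

>>> carry_out(
  commands=[
    {"x":-0.5,"y":0,"z":0,"ax":0,"ay":0,"az":0,"hand":0.5},
    {"x":-0.5,"y":0,"z":0,"ax":0,"ay":0,"az":0,"hand":0.5},
    {"x":-0.4,"y":0,"z":0,"ax":0,"ay":0,"az":0,"hand":0.5},
    {"x":-0.4,"y":0,"z":0,"ax":0,"ay":0,"az":0,"hand":0.5},
    {"x":-0.4,"y":0,"z":0,"ax":0,"ay":0,"az":0,"hand":0.5},
    {"x":0,"y":0,"z":0,"ax":0,"ay":0,"az":0,"hand":0.5},
  ],
)

```text
clock: 22.8
tool_pos: [522.9, 49.4, 139.7]
eef_rot: [[0.321, 0.929, 0.186], [0.803, -0.371, 0.466], [0.502, -0.001, -0.865]]
force: [-0.0, -0.3, 0.0]
finger_gap: 7.6
finger_force: 78.6
```

```bash
python3 st.py
```

```text
t 22.8 pos [522.87  49.38 139.75] gap 7.6 F [-0.   -0.26  0.05] joints [-21.08  25.16  97.35  34.62  61.99 -17.16]
shift mm in tool axes [-28.16  -0.6    1.47] rotvec [ 0. -0. -0.]
F tool [-0.19  0.09 -0.16] M tool [ 0.09 -0.24  0.05]
```

>>> carry_out(
  commands=[
    {"x":-0.5,"y":0,"z":0,"ax":0,"ay":0,"az":0,"hand":0.5},
    {"x":-0.5,"y":0,"z":0,"ax":0,"ay":0,"az":0,"hand":0.5},
    {"x":-0.5,"y":0,"z":0,"ax":0,"ay":0,"az":0,"hand":0.5},
    {"x":-0.4,"y":0,"z":0,"ax":0,"ay":0,"az":0,"hand":0.5},
    {"x":-0.2,"y":0,"z":0,"ax":0,"ay":0,"az":0,"hand":0.5},
    {"x":0,"y":0,"z":0,"ax":0,"ay":0,"az":0,"hand":0.5},
  ],
)

```text
clock: 23.4
tool_pos: [516.2, 32.7, 129.3]
eef_rot: [[0.321, 0.929, 0.186], [0.803, -0.371, 0.466], [0.502, -0.0, -0.865]]
force: [0.2, -0.3, 0.4]
finger_gap: 7.5
finger_force: 78.7
```

```bash
python3 st.py
```

```text
t 23.4 pos [516.17  32.72 129.35] gap 7.5 F [ 0.16 -0.33  0.37] joints [-23.29  25.75  98.7   34.82  61.44 -20.15]
shift mm in tool axes [-7.41 -0.56  1.47] rotvec [ 0. -0. -0.]
F tool [-0.03  0.28 -0.44] M tool [ 0.01 -0.27 -0.  ]
```

>>> carry_out(
  commands=[
    {"x":-0.2,"y":0,"z":0,"ax":0,"ay":0,"az":0,"hand":0.5},
    {"x":-0.2,"y":0,"z":0,"ax":0,"ay":0,"az":0,"hand":0.5},
    {"x":0,"y":0,"z":0,"ax":0,"ay":0,"az":0,"hand":0.5},
  ],
)

```text
clock: 23.7
tool_pos: [514.9, 29.7, 127.4]
eef_rot: [[0.321, 0.929, 0.186], [0.803, -0.37, 0.466], [0.502, -0.0, -0.865]]
force: [-0.2, -1.1, -0.5]
finger_gap: 7.7
finger_force: 78.7
```

```bash
python3 st.py
```

```text
t 23.7 pos [514.86  29.67 127.37] gap 7.7 F [-0.19 -1.05 -0.46] joints [-23.7   25.88  98.94  34.85  61.34 -20.72]
shift mm in tool axes [-3.54 -0.48  1.43] rotvec [ 0. -0. -0.]
F tool [-1.13  0.21 -0.13] M tool [-0.01 -0.3   0.06]
```

Now 1 mm steps until contact.

>>> carry_out(
  commands=[
    {"x":-0.1,"y":0,"z":0,"ax":0,"ay":0,"az":0,"hand":0.5},
    {"x":-0.1,"y":0,"z":0,"ax":0,"ay":0,"az":0,"hand":0.5},
    {"x":-0.1,"y":0,"z":0,"ax":0,"ay":0,"az":0,"hand":0.5},
    {"x":0,"y":0,"z":0,"ax":0,"ay":0,"az":0,"hand":0.5},
  ],
)

```text
clock: 24.1
tool_pos: [513.9, 27.3, 125.9]
eef_rot: [[0.321, 0.929, 0.186], [0.803, -0.37, 0.466], [0.502, -0.0, -0.865]]
force: [0.3, -0.6, -0.9]
finger_gap: 7.7
finger_force: 78.8
```

>>> carry_out(
  commands=[
    {"x":-0.1,"y":0,"z":0,"ax":0,"ay":0,"az":0,"hand":0.5},
    {"x":-0.1,"y":0,"z":0,"ax":0,"ay":0,"az":0,"hand":0.5},
    {"x":0,"y":0,"z":0,"ax":0,"ay":0,"az":0,"hand":0.5},
  ],
)

```text
clock: 24.4
tool_pos: [513.8, 27.0, 125.9]
eef_rot: [[0.32, 0.929, 0.187], [0.802, -0.371, 0.469], [0.505, -0.0, -0.863]]
force: [3.9, 9.5, 3.5]
finger_gap: 7.3
finger_force: 78.7
```

```bash
python3 st.py
```

```text
t 24.4 pos [513.84  27.01 125.85] gap 7.3 F [3.92 9.54 3.54] joints [-24.14  26.    99.19  35.11  61.31 -21.42]
shift mm in tool axes [-0.33 -0.52  1.54] rotvec [ 0.   -0.01 -0.  ]
F tool [10.69  0.1   2.15] M tool [-0.    1.55  0.04]
```

>>> carry_out(
  commands=[
    {"x":0,"y":0,"z":0,"ax":0,"ay":0,"az":0,"hand":1.5},
    {"x":0,"y":0,"z":0,"ax":0,"ay":0,"az":0,"hand":3.0},
    {"x":0,"y":0,"z":0,"ax":0,"ay":0,"az":0,"hand":3.0},
    {"x":0,"y":0,"z":0,"ax":0,"ay":0,"az":0,"hand":3.0},
    {"x":0,"y":0,"z":-0.5,"ax":0,"ay":0,"az":0,"hand":3.0},
    {"x":0,"y":0,"z":-1,"ax":0,"ay":0,"az":0,"hand":3.0},
    {"x":0,"y":0,"z":-2,"ax":0,"ay":0,"az":0,"hand":3.0},
    {"x":0,"y":0,"z":-4,"ax":0,"ay":0,"az":0,"hand":3.0},
    {"x":0,"y":0,"z":-4,"ax":0,"ay":0,"az":0,"hand":3.0},
    {"x":0,"y":0,"z":-4,"ax":0,"ay":0,"az":0,"hand":3.0},
  ],
)

```text
clock: 25.4
tool_pos: [483.7, -47.4, 261.1]
eef_rot: [[0.321, 0.929, 0.186], [0.804, -0.371, 0.465], [0.501, 0.0, -0.865]]
force: [-0.2, -0.5, -0.4]
finger_gap: 29.9
finger_force: 0.0
```

>>> carry_out(
  commands=[
    {"x":0,"y":0,"z":-4,"ax":0,"ay":0,"az":0,"hand":3.0},
    {"x":0,"y":0,"z":0,"ax":0,"ay":0,"az":0,"hand":3.0},
    {"x":0,"y":0,"z":0,"ax":0,"ay":0,"az":0,"hand":3.0},
  ],
)

```text
clock: 25.7
tool_pos: [476.8, -65.5, 294.1]
eef_rot: [[0.321, 0.928, 0.187], [0.804, -0.371, 0.465], [0.501, 0.001, -0.865]]
force: [0.0, 0.8, 0.4]
finger_gap: 29.7
finger_force: 0.0
```

Run:
```python
from plan import *
R,t=clevis(CL);ims={c:avg(c,4) for c in("top","side")};print(sense()["clock"],sense()["tool_pos"],sense()["force"])
for c in ims:
    print(c,"pred grip end,collar mid,tip",proj(np.array([[80,0,0],[37,0,0],[-58,0,0]])@R.T+t,c))
    for r in trace("axle",c)[:3]: print(c,r["conf"],r["bbox"],r["pixels"].sum())
I=ims["top"].mean(-1);xs=np.arange(22,92,2.)
# profile along the axle: brightness at axis and half width at each station
for y in(0,8,11):print(y,[int(v) for v in map_coordinates(I,proj(np.array([[x,y-.8,0] for x in xs])@R.T+t,"top").T[::-1],order=1)])
xs=np.arange(-70,-34,2.);
J=ims["side"].mean(-1)
o=[cv2.resize(ims[c][a:a+45,e:e+60],None,fx=6,fy=6,interpolation=cv2.INTER_CUBIC)*1.25 for c,a,e in(("top",195,235),("side",190,265))]
cv2.imwrite("pics/final.png",np.clip(np.hstack(o),0,255).astype(np.uint8)[...,::-1])
```

```text
26.1 [477.11 -64.83 293.19] [-0.39 -0.06  0.28]
top pred grip end,collar mid,tip [[238.96 208.  ]
 [254.98 215.62]
 [288.53 231.58]]
top 0.65 [239.2, 205.9, 284.7, 232.5] 142
side pred grip end,collar mid,tip [[285.25 212.43]
 [292.26 214.85]
 [305.83 219.54]]
0 [139, 132, 110, 103, 103, 106, 102, 92, 89, 100, 101, 91, 76, 89, 83, 79, 88, 67, 81, 82, 73, 90, 78, 79, 85, 72, 88, 96, 91, 78, 105, 128, 133, 133, 133]
8 [137, 129, 111, 102, 99, 90, 79, 77, 78, 81, 79, 86, 66, 44, 37, 40, 40, 37, 36, 39, 40, 45, 54, 57, 57, 57, 59, 57, 58, 62, 75, 119, 132, 133, 133]
11 [120, 126, 111, 102, 101, 98, 85, 78, 80, 91, 99, 98, 71, 56, 52, 57, 56, 51, 52, 56, 59, 60, 60, 60, 60, 60, 60, 60, 60, 63, 95, 128, 134, 133, 133]
```

The collar met a hard stop (10 N) at the predicted home position, and the grip end in the top view (px 239.2 against 239.0 predicted) agrees. The robot is clear, so I hand in.

```bash
python3 -c "
from workcell import *
print(sign_off())"
```

```text
the job is handed in; nothing more can be done
None
```

I handed the job in at about 26 s of the 72 s allowed: block on the pocket floor, axle through all three holes with its collar against the upper ear, both released; the verdict wasn't shown, and I didn't re-check the bystanders at the end.

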